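Hang the cylinder spanner on the hook inside the bench cabinet

ROBOT

A 6-joint arm with a two-finger parallel gripper is mounted at the origin on the work surface. World frame = base frame: x ahead of the robot, y to its left, z up, the work surface at z = 0. Lengths are in m, angles in degrees, forces in N, time in s.
With the tool pointing down it reaches from about 0.4 to 0.825 m from the base axis. Payload 7 kg.
Tool frame: the origin (TCP) lies at the very end of the fingers, on their centre line; the grasp point (between the pads) lies 19 mm behind it; x points along the fingers, z is the direction in which the jaws open and shut, and the axes are right-handed (so a half turn about x gives the same grasp; the last joint's range is limited). The gripper opens to 88 mm and grips with 3 to 60 N. Pads are 19 mm wide; open, the fingers measure 130 mm over their backs; the gripper's body (78 mm by 193 mm) begins 47 mm behind the grasp point.
Start: joints at [-51.847, 20.546, 0.682, 0, -70.136, -16.507], TCP at [0.249, -0.627, 0.194] pointing down, gripper open.
Joint ranges: [-176.03, 176.03], [-82.01, 121.73], [-58.28, 71.71], [-173.87, 95.51], [-174.79, -0.11], [-173.66, 173.66]. Speed limits (degrees/s): [136.94, 136.94, 172.46, 180, 180, 180].

INTERFACE

Orientations are given as [roll, pitch, yaw] about the fixed x, y, z axes, in that order (R = Rz(yaw) Ry(pitch) Rx(roll)).
In Python, from plant import * gives the robot as it stands.
- The arm moves only by the tool arm_command, never from a script. Its argument "commands" is one flat list of numbers, 5 for each row, row after row: the shift along the tool's x, y, z in mm, then the turn about the tool's x in degrees, then the opening in per cent of the stroke, from 0 (shut) to 100 (fully open). A call has 1 to 5 rows; each row shifts and turns the pose as measured when the row begins, along the tool's axes as they then stand; what a row does not reach is not made up. A row lasts 1/8 s, in which the tool goes at most 62.5 mm and 10.7 degrees, less where a joint would pass 70% of its speed; a pose out of reach is approached as far as the arm can. A call is refused whole if a number of a shift passes 62.5 or a number of a turn 10.7, either way. A call with a gripper value outside its range is refused whole. The fingers move at their own pace and stop on an object; the grip force is fixed at half the most. Time passes only in rows, so rows that do not move let the fingers close. It gives the time, the measured TCP pose, the force and the opening at its end, in the units of the state.
- get_obs(): the state, without advancing time (a new reading comes with each control period).
- snapshot(name): name is "scene" or "top"; returns a dict with "frame" (400x640x3 uint8, blue, green, red), "fov_y" (degrees; the focal length in pixels is half the picture's height over the tangent of half this angle, whatever the lens; pixels are square), "cx", "cy" (the principal point, pixels), "dist" ([k1, k2, p1, p2, k3] as OpenCV has them; the pictures are not rectified), "world_to_cam" (4x4, takes a point from world to camera coordinates). Camera axes: x right, y up, looking along -z (the intrinsics and any distortion apply to the point x, -y, -z); pixel columns grow to the right and rows downward; lengths in m; the calibration is good to about 2 mm. A picture is of the moment at which its call begins. There is no depth.
- close_job(): hands the job in, once; it reports no verdict.
The state is a dict: "clock": time; "joint_pos": joint angles; "qvel": joint speeds; "tau": joint torques, N m; "tool_pos": TCP position; "orientation": TCP orientation; "force": force on the tool from outside, world axes, zero at the start; "moment": the same for the moment, N m; "opening": finger opening in m.
Only numpy, scipy, OpenCV 4.12 (cv2) and the standard library are available. Lean on these libraries where they do the work, as an engineer would, in place of code of your own. Each camera call takes 0.05 s, during which the arm holds its last target. There are 200 camera calls.

TASK

Pick up the steel gas-cylinder spanner lying across the channel offcut and hang it by its eye on the magnet hook deep inside the open bench cabinet, tilting it nose-up to get in under the header and over the hook's raised tip. The hook was stuck on by hand, so feel for it lightly. Keep hold of the spanner and lower its head until it hangs nearly straight before letting go, so that it neither swings hard nor bangs against the cabinet, and leave the other things where they are.

Things in the scene. Friction and masses are not known exactly. Their poses are not given: they have to be found in the camera images.
- spanner: flat steel gas-cylinder spanner, 8 mm thick, 256 mm long, 0.3 to 0.45 kg, lying flat across the channel offcut, eye end overhanging. Origin on the underside near mid shank; x along the shank to the eye end, z out of the flat face (up as it lies). Shank 24 mm wide with flat parallel edges, x = -88 to +103 mm; head with open jaw 46 mm wide, x = -88 to -126 mm
- eye (a point): centre of the spanner's eye hole at mid thickness, 115 mm from the spanner's origin along x. The eye is a ring of 30 mm outer and 16 mm inner diameter, as thick as the shank (8 mm)
- grip (a point): good place to pinch the spanner across its 24 mm width: on the shank by the head, 190 mm from the eye centre, at mid thickness; free air below it inside the channel down to 8 mm above the table. Pinched there the eye end is heavier and sags a degree or two in the fingers
- channel: fixed heavy offcut of steel U-channel, open side up: 160 mm across (its x), 160 mm long (its y), 45 mm high, flanges and web 8 mm thick. The spanner lies along its x on the tops of the two flanges. Origin at the centre of its underside
- cabinet: fixed sheet-steel bench cabinet, no door, 140 mm deep (x), 300 mm wide (y), 340 mm high, sheet 3 mm. Origin at the centre of its underside; x points from the open front (x = -70 mm) to the back panel (inner face x = +67 mm), z up. Roof: grille of 6 mm wires front to back, 22 mm gaps, underside at z = 334 mm. More than 25 N against the cabinet or its hook is banging
- header (a point): middle of the lower edge of the cabinet's header, a strip that hangs 60 mm down from the roof along the open front (cabinet x = -70 mm, z = 280 mm). The opening below it is 276 mm wide; the axes are the cabinet's
- hook_mid (a point): where the hook's bend would be if it sat mid panel (cabinet x = 22, y = 0, z = 270 mm; cabinet's axes). The hook, a 34 mm pot magnet with a wire hook, was stuck on by hand: it really is up to 28 mm to either side (along y) of here, not measured; height and depth are true. It slides sideways if pushed with over 30 N; 2 to 4 N is enough to feel it
- tip_mid (a point): as hook_mid, for the centre of the hook's round tip (cabinet x = 9, y = 0, z = 292 mm). The hook is 7 mm round wire: level shank from the magnet's face (cabinet x = 57 mm) forward to the bend, then a straight prong 26 mm long rising to the tip, leaning forward 30 degrees from vertical. A flat item held nose-up at 30 degrees is square to the prong
- tin: closed round tin, 54 mm wide, 75 mm tall, standing inside the cabinet on its floor near the +y side; leave it. Origin at the centre of its underside
- magnet_square: triangular magnetic welding square, 75 mm, 18 mm thick, lying on the table; leave it. Origin in the middle of its underside
- clamp: small F-clamp, 220 mm long with its wooden handle, lying on the table; leave it. Origin at the middle of its bar, on the table

How it is judged (in metres and radians):
At the end, for the whole second after the job is handed in: the spanner hangs released by its eye on the level part of the hook, behind the bend (eye centre 14 to 58 mm in cabinet x, 258 to 274 mm up, within 45 mm of the cabinet's middle), jaw down, within 15 degrees of plumb, at most swaying a little (under 80 mm/s and 0.6 rad/s) (x of eye in the frame of cabinet between 0.014 and 0.058 m and y of eye in the frame of cabinet between -0.045 and 0.045 m and z of eye in the frame of cabinet between 0.258 and 0.274 m and angle between spanner's own x axis and vertical below 0.26 rad and linear speed of spanner below 0.08 m/s and angular speed of spanner below 0.6 rad/s); the robot touches nothing.
It fails at once if the spanner banged or forced against the cabinet or its hook (more than 25 N) (contact force between spanner and cabinet above 25 N).
It fails at once if the spanner let go too early, so that it swung down hard inside the cabinet (over 0.5 m/s at mid shank; letting go within about 25 degrees of plumb is gentle enough) (x of eye in the frame of cabinet between -0.02 and 0.07 m and y of eye in the frame of cabinet between -0.1 and 0.1 m and z of eye in the frame of cabinet between 0.24 and 0.3 m and linear speed of spanner above 0.5 m/s).
It fails at once if the robot pushed hard against the cabinet or its hook (more than 25 N) (contact force between any of the arm, the fingers and cabinet above 25 N).
It fails at once if a bystander moved by more than 20 mm (distance of any of tin, magnet_square, clamp from where it was at the start of the episode above 0.02 m).
It also fails if it takes over 72 s, if anything falls off the work surface, if the arm or the gripper's body presses on something with over 40 N, if the wrist force passes 120 N, or if a joint passes its speed limit or range.

## Working session

There is one attempt and no reset: what is moved stays moved. The work goes in short steps, Python scripts to look and compute and a tool call to move; the robot and the scene stay as the last step left them, time stands still between calls to the robot, and variables do not carry over. Pictures are saved under pics/ and viewed, about 8 in all and at most 12, crops included, and the job is handed in when it is done.

Besides the shell and the picture viewer there is one more tool, called after "Emit:" in YAML: its name, and indented under it one key for each argument. arm_command: Moves the arm, as the interface text tells. Its arguments: {"type":"object","properties":{"commands":{"type":"array"}},"required":["commands"]}

```bash
ls; mkdir -p pics; cat > h.py <<'E'
from plant import *
import numpy as np, cv2
from scipy.spatial.transform import Rotation as R
def cam(n):
    s=snapshot(n); f=200/np.tan(np.radians(s['fov_y']/2))
    s['K']=np.array([[f,0,s['cx']],[0,f,s['cy']],[0,0,1.]]); s['d']=np.array(s['dist'],float); s['T']=np.array(s['world_to_cam']); return s
def ray(s,uv):
    u=cv2.undistortPoints(np.array(uv,float).reshape(-1,1,2),s['K'],s['d']).reshape(-1,2)
    d=np.c_[u[:,0],-u[:,1],-np.ones(len(u))]@s['T'][:3,:3]
    return -s['T'][:3,:3].T@s['T'][:3,3], d
def onz(s,uv,z):
    c,d=ray(s,uv); return c+d*((z-c[2])/d[:,2])[:,None]
def proj(s,P):
    P=np.atleast_2d(P); q=(P@s['T'][:3,:3].T+s['T'][:3,3])*[1,-1,-1]
    return cv2.projectPoints(q,np.zeros(3),np.zeros(3),s['K'],s['d'])[0].reshape(-1,2)
E
python3 - <<'E'
from h import *
import pickle
print(get_obs())
for n in('scene','top'):
    s=cam(n); cv2.imwrite(f'pics/{n}0.png',s['frame']); pickle.dump(s,open(n+'.pkl','wb'))
    print(n,s['fov_y'],s['d'],-s['T'][:3,:3].T@s['T'][:3,3],s['T'][:3,:3].round(3).tolist())
E
```

```text
pics
{'clock': 0.0, 'joint_pos': array([-5.18465163e+01,  2.05931299e+01,  6.32008295e-01, -2.09091561e-02,
       -7.01338188e+01, -1.65053231e+01]), 'qvel': array([ 0.08991968,  0.00826472, -0.00013973,  0.02064424, -0.05416131,
       -0.04496358]), 'tau': array([ 1.71690886e-04, -5.82726896e+01,  2.93071944e+01,  6.99730530e+00,
        7.13380767e-03, -1.41948622e-04]), 'tool_pos': array([ 0.24876506, -0.62689577,  0.1926877 ]), 'orientation': array([  4.81020521,  89.90304557, 116.45124413]), 'force': array([ 0.27821897, -0.50888524,  0.05585287]), 'moment': array([-0.0159069 , -0.04972145,  0.00890058]), 'opening': 0.08790510355282978}
scene 49.85412801260751 [-0.02931459  0.          0.          0.          0.        ] [1.12760397 0.21199001 1.06859344] [[-0.335, 0.942, -0.017], [-0.78, -0.267, 0.565], [0.528, 0.202, 0.825]]
top 56.04751047151238 [0.02141412 0.         0.         0.         0.        ] [0.41158785 0.01935408 1.12447925] [[-0.017, -1.0, 0.02], [0.988, -0.014, 0.152], [-0.152, 0.023, 0.988]]
```

View pics/scene0.png

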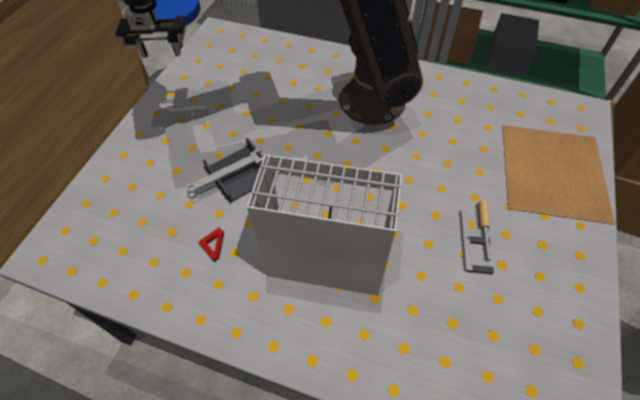

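View pics/top0.png

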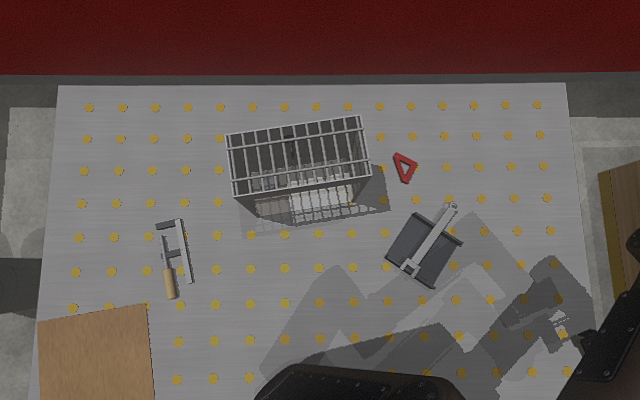

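The top view shows the cabinet at about (300,155), open toward the robot, and the spanner from its head at (412,268) to its eye at (452,207). The clamp is at (175,260) and the square at (405,167). Next I'll enlarge the parts that matter.

```bash
python3 - <<'E'
from h import *
import pickle
s=pickle.load(open('top.pkl','rb'))['frame']; t=pickle.load(open('scene.pkl','rb'))['frame']
a=cv2.resize(s[105:235,215:380],(800,630)[:2] and (660,520),interpolation=cv2.INTER_CUBIC)
cv2.imwrite('pics/c1.png',a)
b=cv2.resize(s[190:300,375:475],(400,440),interpolation=cv2.INTER_CUBIC)
c=cv2.resize(t[150:300,240:410][:110],(680,440),interpolation=cv2.INTER_CUBIC)[:, :400]
cv2.imwrite('pics/c2.png',np.hstack([b,c]))
E
```

```text
(no output)
```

View pics/c1.png

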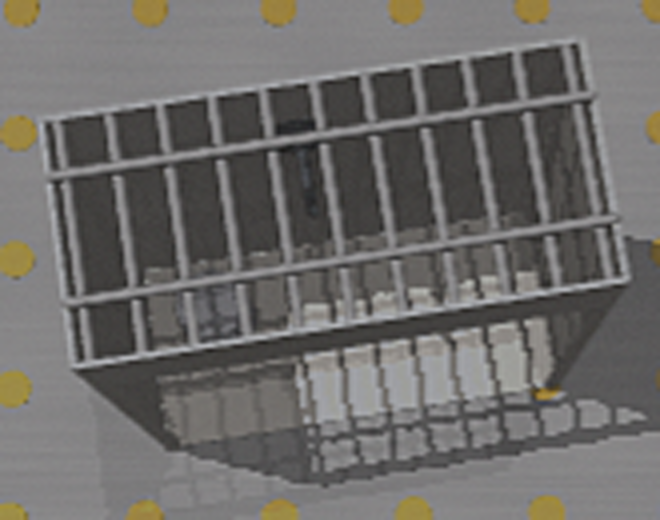

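View pics/c2.png

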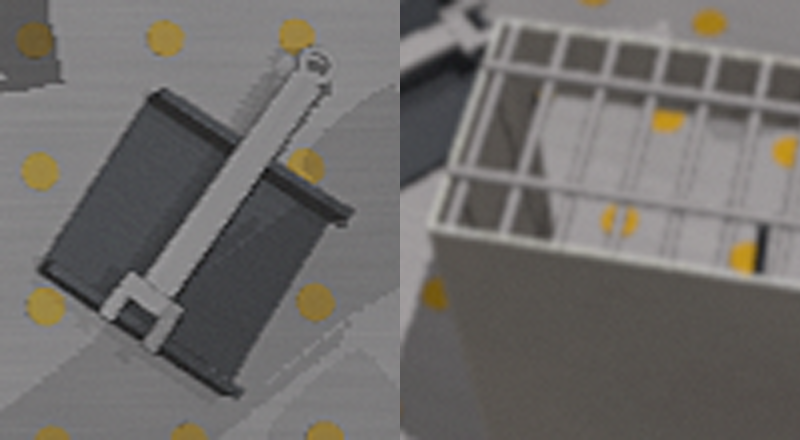

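The cabinet roof corners are clear, and the hook shows through the grille: magnet at crop (297,128), tip at crop (315,212). The spanner's eye is at crop (317,65) and its shank meets the head near (160,285).

```bash
cat > m.py <<'E'
from h import *
import pickle
s=pickle.load(open('top.pkl','rb'))
o=np.array([215,105])
C=np.array([[43,118],[582,40],[628,280],[76,367]])/4+o
P=onz(s,C,0.340)
c=P.mean(0); fw=(P[0]+P[1]-P[2]-P[3])[:2]; lf=(P[0]+P[3]-P[1]-P[2])[:2]
print('corners',P.round(4).tolist(),'w',[np.linalg.norm(P[i]-P[(i+1)%4]).round(4) for i in range(4)])
yaw=np.arctan2(lf[1],lf[0])-np.pi/2; print('cab',c,np.degrees(yaw),np.degrees(np.arctan2(fw[1],fw[0])))
Rz=R.from_euler('z',yaw).as_matrix()
for n,uv,z in(('tip',(314,212),.292),('tip2',(314,205),.292),('magtop',(297,126),.287),('shank',(305,160),.272)):
    p=onz(s,np.array([uv])/4+o,z)[0]; print(n,(Rz.T@(p-[c[0],c[1],0])).round(4))
o2=np.array([375,190])
S=onz(s,np.array([[317,65],[300,96],[163,283],[142,318]])/4+o2,.053); print(S.round(4).tolist())
e=S[0]; 
d=(S[1]-S[2]);d/=np.linalg.norm(d); print('dir',np.degrees(np.arctan2(d[1],d[0])),'eye->head',np.linalg.norm(S[0]-S[3]))
d2=e-S[2];d2/=np.linalg.norm(d2);print(np.degrees(np.arctan2(d2[1],d2[0])),'grip',e-.19*d2)
# channel corners top z .045
print(onz(s,np.array([[155,92],[350,215],[237,392],[40,270]])/4+o2,.045).round(4).tolist())
t=pickle.load(open('scene.pkl','rb')); print('eye in scene',proj(t,[e,e-.19*d2]), 'roof',proj(t,P))
E
python3 m.py
```

```text
corners [[0.6903, 0.2019, 0.34], [0.732, -0.0915, 0.34], [0.5968, -0.1117, 0.34], [0.5535, 0.182, 0.34]] w [np.float64(0.2963), np.float64(0.1367), np.float64(0.2968), np.float64(0.1382)]
cab [0.64311461 0.04518758 0.34      ] 8.243076820519315 8.393195411683278
tip [0.0088 0.0121 0.292 ]
tip2 [0.0129 0.0115 0.292 ]
magtop [0.0625 0.0141 0.287 ]
shank [0.0466 0.0127 0.272 ]
[[0.5686, -0.3948, 0.053], [0.5461, -0.3809, 0.053], [0.4142, -0.2741, 0.053], [0.3901, -0.2578, 0.053]]
dir -38.99841742349766 eye->head 0.22501871165922013
-38.03641468342147 grip [ 0.41891429 -0.27773287  0.053     ]
[[0.5516, -0.2783, 0.045], [0.4604, -0.4137, 0.045], [0.3375, -0.3241, 0.045], [0.4248, -0.1888, 0.045]]
eye in scene [[190.92069627 186.39411467]
 [248.63249018 158.69153594]] roof [[393.42570345 229.68862339]
 [246.85289336 205.58064715]
 [264.30787632 154.33272201]
 [399.7496187  173.82181583]]
```

Measurements agree with the given sizes: roof 0.297 x 0.138 m, and the hook sits about 12 mm to +y of mid panel. The rows only turn the tool about its own x, so tilting needs another way. I'll see how the arm behaves at the reach limit, moving outward in free air.

```bash
cat > st.py <<'E'
from h import *
import sys
o=get_obs(); M=R.from_euler('xyz',o['orientation'],degrees=True).as_matrix()
p=np.array(o['tool_pos'])
print('t',round(o['clock'],2),'p',p.round(4),'g',(p-.019*M[:,0]).round(4),'op',round(o['opening'],4),'F',np.round(o['force'],1),'Mo',np.round(o['moment'],2))
print('J',np.round(o['joint_pos'],1)); print('x',M[:,0].round(3),'y',M[:,1].round(3),'z',M[:,2].round(3))
def d(v): return (M.T@np.array(v)*1000).round(1)
E
python3 - <<'E'
from st import *
u=p/np.hypot(p[0],p[1]);print('out50',d([u[0]*.05,u[1]*.05,0]))
E
```

```text
t 0.1 p [ 0.2488 -0.627   0.1928] g [ 0.2488 -0.627   0.2118] op 0.0877 F [-0.1 -0.1  0.6] Mo [-0.04 -0.02 -0.03]
J [-51.8  20.6   0.6  -0.  -70.1 -16.5]
x [-0.001  0.001 -1.   ] y [-0.93  -0.369  0.   ] z [-0.369  0.93   0.001]
out50 [ -0.1  -0.  -50. ]
```

Emit:
arm_command:
  commands: [0,0,-60,0,100,0,0,-60,0,100,0,0,-60,0,100,0,0,-60,0,100]

```text
clock: 0.6
tool_pos: [0.3382, -0.8512, 0.1935]
orientation: [-5.7, 89.8, 106.1]
force: [1.8, -2.2, 1.0]
opening: 0.0876
```

```bash
python3 st.py
```

```text
t 0.6 p [ 0.3382 -0.8512  0.1935] g [ 0.3382 -0.8513  0.2125] op 0.0876 F [ 1.8 -2.2  1. ] Mo [-0.34 -0.23  0.04]
J [-56.3  46.1  44.7  -0.  -88.7 -12. ]
x [-0.001  0.003 -1.   ] y [-0.929 -0.37  -0.   ] z [-0.37   0.929  0.003]
```

Emit:
arm_command:
  commands: [0,0,-60,0,100,0,0,-60,0,100]

```text
clock: 0.85
tool_pos: [0.369, -0.9315, 0.1815]
orientation: [164.1, 88.9, -84.2]
force: [64.5, -103.7, 116.9]
opening: 0.0877
```

```bash
python3 st.py
```

```text
t 0.85 p [ 0.369  -0.9315  0.1815] g [ 0.369  -0.9311  0.2005] op 0.0877 F [  64.5 -103.7  116.9] Mo [-24.07 -14.88   1.09]
J [ -57.1   60.2   71.8    0.5 -100.6  -11.1]
x [ 0.002 -0.019 -1.   ] y [-0.929 -0.37   0.005] z [-0.37   0.929 -0.018]
```

Emit:
arm_command:
  commands: [0,0,10,0,100,0,0,0,0,100,0,0,0,0,100]

```text
clock: 1.23
tool_pos: [0.3638, -0.919, 0.1563]
orientation: [35.0, 89.2, 146.7]
force: [-0.3, 0.6, -0.3]
opening: 0.0879
```

```bash
python3 st.py
```

```text
t 1.23 p [ 0.3638 -0.919   0.1563] g [ 0.364  -0.9191  0.1752] op 0.0879 F [-0.3  0.6 -0.3] Mo [ 0.04 -0.01  0.03]
J [-57.1  58.8  65.6   0.3 -97.6 -11.2]
x [-0.012  0.008 -1.   ] y [-0.929 -0.37   0.008] z [-0.37   0.929  0.012]
```

Emit:
arm_command:
  commands: [0,0,-25,0,100,0,0,-25,0,100,0,0,-25,0,100,0,0,-25,0,100]

```text
clock: 1.72
tool_pos: [0.3804, -0.962, 0.1455]
orientation: [167.4, 86.3, -80.9]
force: [-0.8, 0.9, -0.8]
opening: 0.0878
```

```bash
python3 st.py
```

```text
t 1.73 p [ 0.3804 -0.962   0.1455] g [ 0.3802 -0.9608  0.1644] op 0.0878 F [-0.8  0.9 -0.8] Mo [ 0.22  0.05 -0.06]
J [-57.1  62.5  71.7   1.5 -95.9 -10.9]
x [ 0.01  -0.063 -0.998] y [-0.929 -0.37   0.014] z [-0.37   0.927 -0.062]
```

The out-of-reach pushes do tilt the tool, about 3.5°, and the arm stays calm. I'll measure the rate with larger pushes.

Emit:
arm_command:
  commands: [0,0,-60,0,100,0,0,-60,0,100,0,0,-60,0,100,0,0,-60,0,100,0,0,-60,0,100]

```text
clock: 2.35
tool_pos: [0.4208, -1.0629, 0.1371]
orientation: [173.7, 72.5, -74.5]
force: [0.5, 0.0, -0.4]
opening: 0.0874
```

```bash
python3 st.py
```

```text
t 2.35 p [ 0.4208 -1.0629  0.1371] g [ 0.4192 -1.0574  0.1552] op 0.0874 F [ 0.5  0.  -0.4] Mo [ 0.95  0.3  -0.03]
J [-56.9  64.8  71.7   5.3 -80.2 -11.5]
x [ 0.08  -0.29  -0.954] y [-0.93  -0.366  0.033] z [-0.358  0.884 -0.299]
```

Pushing out tilts the tool about 3° per row, so tilt direction follows the arm azimuth. The plan is to move to azimuth ~20°, high up, and push there so the tilt lines up with the shank direction (-38°), then grasp, then push again for the final tilt.

```bash
cat >> st.py <<'E'
h=np.degrees(np.arctan2(M[1,0],M[0,0])); print('tilt %.1f dir %.1f  z az %.1f zz %.3f'%(np.degrees(np.arccos(-M[2,0])),h,np.degrees(np.arctan2(M[1,2],M[0,2])),M[2,2]))
def mv(t,q=None,step=58):
    "rows to bring TCP to world t (from q)"
    v=(np.array(t)-(p if q is None else np.array(q))); n=max(1,int(np.ceil(np.linalg.norm(v)*1000/step)))
    print('n',n,'row',d(v/n)); return t
E
python3 - <<'E'
from st import *
a=mv([.45,-.70,.55]); mv([.80,.29,.62],a)
E
```

```text
t 2.35 p [ 0.4208 -1.0629  0.1371] g [ 0.4192 -1.0574  0.1552] op 0.0874 F [ 0.5  0.  -0.4] Mo [ 0.95  0.3  -0.03]
J [-56.9  64.8  71.7   5.3 -80.2 -11.5]
x [ 0.08  -0.29  -0.954] y [-0.93  -0.366  0.033] z [-0.358  0.884 -0.299]
tilt 17.5 dir -74.5  z az 112.1 zz -0.299
n 10 row [-49.7 -14.6  18.7]
n 19 row [-17.2 -36.1  38.4]
```

Emit:
arm_command:
  commands: [-50,-15,19,0,100,-50,-15,19,0,100,-50,-15,19,0,100,-50,-15,19,0,100,-50,-15,19,0,100]

```text
clock: 2.98
tool_pos: [0.4387, -0.8801, 0.3345]
orientation: [173.7, 72.9, -74.6]
force: [0.7, -0.4, -0.4]
opening: 0.088
```

Emit:
arm_command:
  commands: [-50,-15,19,0,100,-50,-15,19,0,100,-50,-15,19,0,100,-50,-15,19,0,100,-50,-15,19,0,100]

```text
clock: 3.6
tool_pos: [0.455, -0.6908, 0.5661]
orientation: [176.3, 71.3, -72.1]
force: [1.2, 0.0, 0.1]
opening: 0.0875
```

Emit:
arm_command:
  commands: [-17,-36,38,0,100,-17,-36,38,0,100,-17,-36,38,0,100,-17,-36,38,0,100,-17,-36,38,0,100]

```text
clock: 4.22
tool_pos: [0.5486, -0.426, 0.6019]
orientation: [-179.4, 69.7, -68.1]
force: [1.2, -0.0, 0.9]
opening: 0.0877
```

Emit:
arm_command:
  commands: [-17,-36,38,0,100,-17,-36,38,0,100,-17,-36,38,0,100,-17,-36,38,0,100,-17,-36,38,0,100]

```text
clock: 4.85
tool_pos: [0.6415, -0.1584, 0.6327]
orientation: [-174.6, 68.9, -63.5]
force: [1.2, -0.6, 0.9]
opening: 0.0878
```

```bash
python3 - <<'E'
from st import *
mv([.82,.30,.62])
E
```

```text
t 4.85 p [ 0.6415 -0.1584  0.6327] g [ 0.6385 -0.1523  0.6504] op 0.0878 F [ 1.2 -0.6  0.9] Mo [ 1.04  0.43 -0.  ]
J [  15.4   13.5   34.6   21.5 -105.7  -77.5]
x [ 0.16  -0.322 -0.933] y [-0.93  -0.365 -0.034] z [-0.33   0.874 -0.358]
tilt 21.1 dir -63.5  z az 110.7 zz -0.358
n 9 row [-11.9 -37.   38.5]
```

Emit:
arm_command:
  commands: [-12,-37,38,0,100,-12,-37,38,0,100,-12,-37,38,0,100,-12,-37,38,0,100,-12,-37,38,0,100]

```text
clock: 5.48
tool_pos: [0.7396, 0.1, 0.645]
orientation: [-168.9, 68.7, -58.1]
force: [2.6, 0.8, 2.9]
opening: 0.0876
```

Emit:
arm_command:
  commands: [-12,-37,38,0,100,-12,-37,38,0,100,-12,-37,38,0,100,-10,-30,30,0,100]

```text
clock: 5.98
tool_pos: [0.7696, 0.2759, 0.5797]
orientation: [-161.9, 66.3, -50.2]
force: [0.8, -0.5, 0.3]
opening: 0.0872
```

```bash
python3 - <<'E'
from st import *
u=p/np.hypot(p[0],p[1]); print('out40',d([u[0]*.04,u[1]*.04,0]))
E
```

```text
t 5.97 p [0.7696 0.2759 0.5797] g [0.7647 0.2818 0.5971] op 0.0872 F [ 0.8 -0.5  0.3] Mo [ 0.97  0.8  -0.  ]
J [  43.9   41.7   71.7   27.2 -118.9  -98.6]
x [ 0.257 -0.308 -0.916] y [-0.912 -0.39  -0.125] z [-0.319  0.867 -0.382]
tilt 23.7 dir -50.2  z az 110.2 zz -0.382
out40 [  5.5 -39.6  -0.3]
```

Emit:
arm_command:
  commands: [5,-45,0,0,100,5,-45,0,0,100]

```text
clock: 6.22
tool_pos: [0.8222, 0.2934, 0.55]
orientation: [-156.1, 64.7, -43.6]
force: [0.1, -0.3, -1.5]
opening: 0.0879
```

```bash
python3 - <<'E'
from st import *
mv([.48,-.30,.45])
E
```

```text
t 6.22 p [0.8222 0.2934 0.55  ] g [0.8163 0.299  0.5672] op 0.0879 F [ 0.1 -0.3 -1.5] Mo [0.98 1.   0.03]
J [  42.9   44.3   71.7   27.7 -113.1  -98.5]
x [ 0.31  -0.295 -0.904] y [-0.896 -0.409 -0.174] z [-0.318  0.863 -0.391]
tilt 25.3 dir -43.6  z az 110.2 zz -0.391
n 12 row [ 13.3  47.2 -30.4]
```

Emit:
arm_command:
  commands: [13,47,-30,0,100,13,47,-30,0,100,13,47,-30,0,100,13,47,-30,0,100,13,47,-30,0,100]

```text
clock: 6.85
tool_pos: [0.7038, 0.0782, 0.5086]
orientation: [-156.1, 64.4, -43.2]
force: [0.5, -0.4, 0.7]
opening: 0.0877
```

Emit:
arm_command:
  commands: [13,47,-30,0,100,13,47,-30,0,100,13,47,-30,0,100,13,47,-30,0,100,13,47,-30,0,100]

```text
clock: 7.48
tool_pos: [0.5606, -0.1739, 0.479]
orientation: [-152.2, 63.6, -39.4]
force: [0.5, -1.3, 0.6]
opening: 0.0878
```

```bash
python3 - <<'E'
from st import *
mv([.45,-.31,.3])
E
```

```text
t 7.47 p [ 0.5606 -0.1739  0.479 ] g [ 0.5541 -0.1685  0.496 ] op 0.0878 F [ 0.5 -1.3  0.6] Mo [0.9  1.08 0.02]
J [ 16.9  -7.8 -10.5  22.8 -73.2 -88.1]
x [ 0.344 -0.283 -0.895] y [-0.885 -0.417 -0.208] z [-0.315  0.864 -0.394]
tilt 26.4 dir -39.4  z az 110.0 zz -0.394
n 5 row [32.1 38.4 -2.4]
```

Emit:
arm_command:
  commands: [20,0,0,10.4,100,20,0,0,10.4,100,20,0,0,10.4,100,20,0,0,10.4,100,20,0,0,10.4,100]

```text
clock: 8.1
tool_pos: [0.5984, -0.2054, 0.407]
orientation: [-95.5, 62.1, -36.2]
force: [0.1, 0.1, -0.5]
opening: 0.0876
```

Emit:
arm_command:
  commands: [20,0,0,10.4,100]

```text
clock: 8.22
tool_pos: [0.6072, -0.2109, 0.392]
orientation: [-84.3, 61.9, -35.7]
force: [0.2, 0.0, 0.1]
opening: 0.0877
```

```bash
python3 - <<'E'
from st import *
g=np.array([.419,-.278,.049]); mv(g+.019*M[:,0]-.10*M[:,0])
E
```

```text
t 8.22 p [ 0.6072 -0.2109  0.392 ] g [ 0.5999 -0.2057  0.4088] op 0.0877 F [0.2 0.  0.1] Mo [0.87 1.25 0.01]
J [  10.1   -4.   -18.9   23.8  -57.  -151.4]
x [ 0.383 -0.275 -0.882] y [-0.655  0.592 -0.469] z [0.651 0.757 0.047]
tilt 28.1 dir -35.7  z az 49.3 zz 0.047
n 7 row [ 24.   34.9 -27.1]
```

Emit:
arm_command:
  commands: [24,35,-27,0,100,24,35,-27,0,100,24,35,-27,0,100,24,35,-27,0,100,24,35,-27,0,100]

```text
clock: 8.85
tool_pos: [0.4602, -0.2395, 0.2059]
orientation: [-81.4, 60.5, -33.0]
force: [1.4, -1.0, 0.0]
opening: 0.088
```

Emit:
arm_command:
  commands: [20,28,-22,0,100,0,0,0,-5,100,0,0,0,0,100]

```text
clock: 9.22
tool_pos: [0.4433, -0.2482, 0.1893]
orientation: [-84.8, 60.6, -31.5]
force: [-0.2, 0.3, 0.3]
opening: 0.0878
```

```bash
python3 - <<'E'
from st import *
g=np.array([.419,-.278,.049]); mv(g+.019*M[:,0]-.05*M[:,0]); 
s=cam('top'); f=s['frame']; t=cam('scene')['frame']
cv2.imwrite('pics/a.png',np.hstack([cv2.resize(f[170:310,350:490],(400,400),interpolation=2),cv2.resize(t[110:230,160:280],(400,400),interpolation=2)]))
E
```

```text
t 9.22 p [ 0.4433 -0.2482  0.1893] g [ 0.4353 -0.2433  0.2059] op 0.0878 F [-0.2  0.3  0.3] Mo [0.74 1.38 0.03]
J [   1.9  -14.5  -57.9   37.6  -26.3 -159.7]
x [ 0.419 -0.256 -0.871] y [-0.693  0.53  -0.489] z [0.587 0.808 0.045]
tilt 29.4 dir -31.5  z az 54.0 zz 0.045
n 3 row [ 29.6  23.2 -14.9]
```

View pics/a.png

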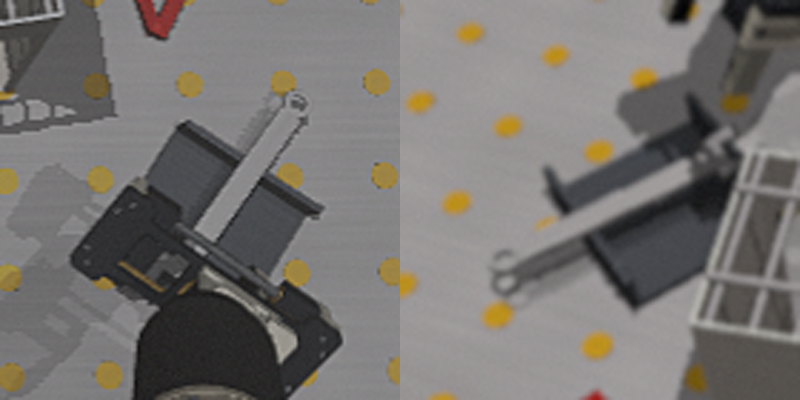

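The gripper sits over the shank and lines up well. J3 is near its inner limit, so I'll go down in small checked steps; any un-tilting there does no harm.

Emit:
arm_command:
  commands: [22,17,-11,0,100,22,17,-11,0,100,22,17,-11,0,100]

```text
clock: 9.7
tool_pos: [0.4299, -0.2777, 0.1404]
orientation: [-81.4, 63.4, -27.9]
force: [0.2, -0.7, -0.0]
opening: 0.0874
```

```bash
python3 - <<'E'
from st import *
g=np.array([.419,-.278,.049]); mv(g+.019*M[:,0]-.04*M[:,0]); 
E
```

```text
t 9.7 p [ 0.4299 -0.2777  0.1404] g [ 0.4224 -0.2737  0.1574] op 0.0874 F [ 0.2 -0.7 -0. ] Mo [ 0.6   1.32 -0.02]
J [  -5.9   -8.9  -58.2   31.7  -18.5 -148.8]
x [ 0.395 -0.209 -0.894] y [-0.712  0.545 -0.442] z [0.58  0.812 0.067]
tilt 26.6 dir -27.9  z az 54.5 zz 0.067
n 2 row [28.2 24.  -6.3]
```

Emit:
arm_command:
  commands: [20,17,-5,0,100,20,17,-5,0,100,15,13,-3,0,100]

```text
clock: 10.07
tool_pos: [0.419, -0.289, 0.094]
orientation: [-76.9, 65.7, -23.1]
force: [0.6, 0.3, 0.7]
opening: 0.0875
```

```bash
python3 - <<'E'
from st import *
g=np.array([.419,-.278,.049]); mv(g+.019*M[:,0],step=25); 
E
```

```text
t 10.07 p [ 0.419 -0.289  0.094] g [ 0.4118 -0.2859  0.1113] op 0.0875 F [0.6 0.3 0.7] Mo [0.47 1.22 0.03]
J [  -9.9   -3.5  -58.2   25.1  -12.8 -139.8]
x [ 0.379 -0.162 -0.911] y [-0.727  0.557 -0.401] z [0.573 0.814 0.094]
tilt 24.3 dir -23.1  z az 54.9 zz 0.094
n 3 row [19.4  8.1  1.6]
```

Emit:
arm_command:
  commands: [19,9,3,-3,100,19,9,3,0,100,15,6,2,0,100]

```text
clock: 10.45
tool_pos: [0.4311, -0.2888, 0.0522]
orientation: [-75.4, 66.9, -18.3]
force: [-0.2, 0.6, 0.9]
opening: 0.0876
```

```bash
python3 - <<'E'
from st import *
g=np.array([.421,-.280,.049]); mv(g+.019*M[:,0],step=25); 
E
```

```text
t 10.45 p [ 0.4311 -0.2888  0.0522] g [ 0.424  -0.2865  0.0697] op 0.0876 F [-0.2  0.6  0.9] Mo [0.3  1.26 0.04]
J [ -11.8    2.9  -58.2   23.2   -6.5 -133.7]
x [ 0.372 -0.123 -0.92 ] y [-0.766  0.52  -0.379] z [0.525 0.845 0.099]
tilt 23.1 dir -18.3  z az 58.2 zz 0.099
n 1 row [17.1 13.5  1.8]
```

Emit:
arm_command:
  commands: [9,7,1,0,100,9,7,1,0,100,0,0,0,0,100]

```text
clock: 10.82
tool_pos: [0.4286, -0.286, 0.0344]
orientation: [-73.3, 67.5, -16.1]
force: [-0.1, -0.5, -0.0]
opening: 0.0877
```

```bash
python3 - <<'E'
from st import *
g=np.array([.421,-.280,.049]); mv(g+.019*M[:,0],step=25); 
E
```

```text
t 10.82 p [ 0.4286 -0.286   0.0344] g [ 0.4216 -0.284   0.052 ] op 0.0877 F [-0.1 -0.5 -0. ] Mo [ 0.27  1.22 -0.02]
J [ -12.     5.1  -58.2   20.5   -4.5 -131. ]
x [ 0.368 -0.106 -0.924] y [-0.77   0.522 -0.367] z [0.521 0.846 0.11 ]
tilt 22.5 dir -16.1  z az 58.4 zz 0.110
n 1 row [2.1 3.7 2.8]
```

Emit:
arm_command:
  commands: [2,3,3,0,60,0,0,0,0,30,0,0,0,0,20,0,0,0,0,0,0,0,0,0,0]

```text
clock: 11.45
tool_pos: [0.4293, -0.2828, 0.0341]
orientation: [-72.8, 67.5, -15.6]
force: [-0.1, 0.4, 0.4]
opening: 0.0431
```

```bash
python3 st.py
```

```text
t 11.45 p [ 0.4293 -0.2828  0.0341] g [ 0.4223 -0.2809  0.0517] op 0.0431 F [-0.1  0.4  0.4] Mo [ 0.24  1.22 -0.04]
J [ -11.5    5.   -58.2   20.    -4.5 -130.8]
x [ 0.369 -0.103 -0.924] y [-0.77   0.522 -0.366] z [0.52  0.847 0.114]
tilt 22.5 dir -15.6  z az 58.5 zz 0.114
```

Emit:
arm_command:
  commands: [0,0,0,0,0,0,0,0,0,0,0,0,0,0,0,0,0,0,0,0]

```text
clock: 11.95
tool_pos: [0.4293, -0.2829, 0.0342]
orientation: [-72.8, 67.4, -15.6]
force: [0.4, 0.5, 0.3]
opening: 0.0042
```

```bash
python3 st.py
```

```text
t 11.95 p [ 0.4293 -0.2829  0.0342] g [ 0.4223 -0.2809  0.0517] op 0.0042 F [0.4 0.5 0.3] Mo [ 0.24  1.2  -0.01]
J [ -11.5    5.   -58.2   20.    -4.5 -130.8]
x [ 0.369 -0.103 -0.924] y [-0.77   0.522 -0.366] z [0.52  0.847 0.113]
tilt 22.6 dir -15.6  z az 58.5 zz 0.113
```

The fingers closed to 4 mm, so they missed the shank. I'll look.

```bash
python3 - <<'E'
from st import *
s=cam('top'); f=s['frame']; t=cam('scene'); 
q=proj(t,[p,p-.019*M[:,0]]);print(q,proj(s,[p,p-.019*M[:,0]]))
cv2.imwrite('pics/b.png',np.hstack([cv2.resize(f[190:300,375:475],(360,396),interpolation=2),cv2.resize(t['frame'][130:220,175:275],(440,396),interpolation=2)]))
E
```

```text
t 11.95 p [ 0.4293 -0.2829  0.0342] g [ 0.4223 -0.2809  0.0517] op 0.0042 F [0.4 0.5 0.3] Mo [ 0.24  1.2  -0.01]
J [ -11.5    5.   -58.2   20.    -4.5 -130.8]
x [ 0.369 -0.103 -0.924] y [-0.77   0.522 -0.366] z [0.52  0.847 0.113]
tilt 22.6 dir -15.6  z az 58.5 zz 0.113
[[246.59164822 164.63992531]
 [247.27718983 159.50690704]] [[416.72378525 255.46410068]
 [417.8831954  257.84306486]]
```

View pics/b.png

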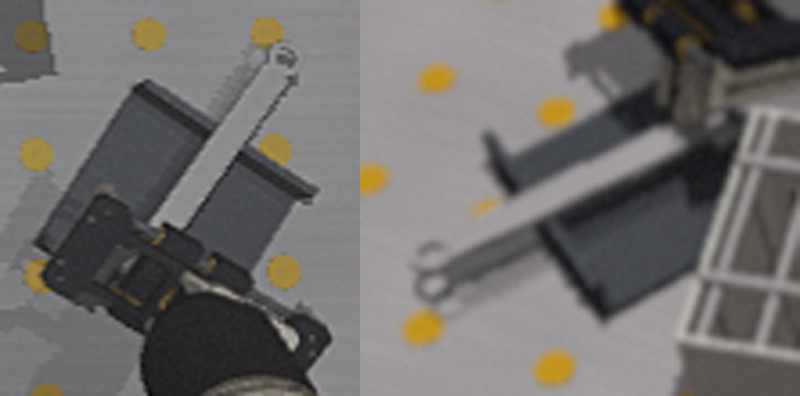

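Emit:
arm_command:
  commands: [-10,0,0,0,0,-10,0,0,0,0,0,0,0,0,0]

```text
clock: 12.42
tool_pos: [0.4214, -0.2806, 0.0526]
orientation: [-72.7, 67.5, -15.5]
force: [0.1, -0.2, 0.3]
opening: 0.0001
```

```bash
python3 - <<'E'
from st import *
s=cam('top'); f=s['frame']; t=cam('scene'); 
cv2.imwrite('pics/b2.png',np.hstack([cv2.resize(f[190:300,375:475],(360,396),interpolation=2),cv2.resize(t['frame'][130:220,175:275],(440,396),interpolation=2)]))
E
```

```text
t 12.43 p [ 0.4214 -0.2806  0.0526] g [ 0.4144 -0.2787  0.0702] op 0.0001 F [ 0.1 -0.2  0.3] Mo [0.29 1.2  0.  ]
J [ -10.     2.1  -54.7   11.2  -11.  -123.4]
x [ 0.369 -0.102 -0.924] y [-0.771  0.522 -0.365] z [0.52  0.847 0.114]
tilt 22.5 dir -15.5  z az 58.4 zz 0.114
```

View pics/b2.png

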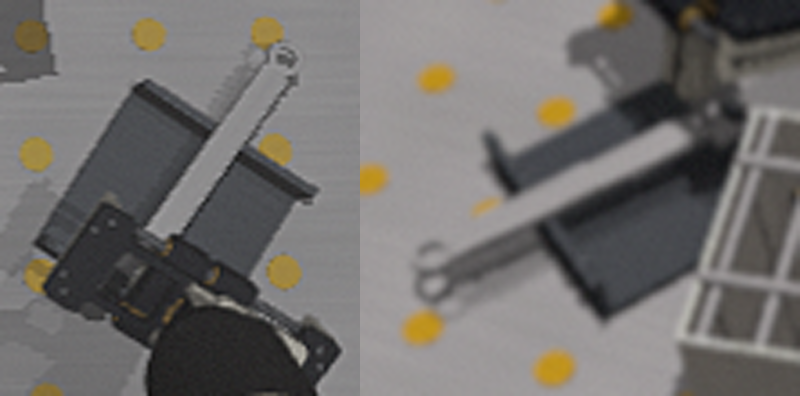

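```bash
python3 - <<'E'
from st import *
out=[]
for n,(r0,r1,c0,c1) in (('top',(200,290,370,470)),('scene',(110,200,200,300))):
    s=cam(n); k=5
    im=cv2.resize(s['frame'][r0:r1,c0:c1],None,fx=k,fy=k,interpolation=2)
    P=[p,p-.019*M[:,0],p-.066*M[:,0],p-.066*M[:,0]+.065*M[:,2],p-.066*M[:,0]-.065*M[:,2]]
    for i,q in enumerate(proj(s,P)):
        a=tuple(int(v) for v in ((q-[c0,r0])*k)); cv2.circle(im,a,4,[(0,0,255),(0,255,0),(255,0,0),(255,255,0),(255,0,255)][i],-1); print(n,i,a)
    out.append(im[:,:400] if n=='top' else im[:,:400])
cv2.imwrite('pics/b3.png',np.hstack(out))
E
```

```text
t 12.53 p [ 0.4209 -0.2806  0.0518] g [ 0.4139 -0.2787  0.0694] op 0.0004 F [ 0.4 -0.5 -0.9] Mo [0.27 1.22 0.02]
J [ -10.     2.2  -54.8   11.3  -10.9 -123.5]
x [ 0.367 -0.102 -0.924] y [-0.771  0.522 -0.364] z [0.52  0.847 0.113]
tilt 22.4 dir -15.6  z az 58.4 zz 0.113
top 0 (239, 291)
top 1 (245, 303)
top 2 (260, 336)
top 3 (157, 273)
top 4 (363, 398)
scene 0 (237, 245)
scene 1 (241, 219)
scene 2 (250, 153)
scene 3 (310, 209)
scene 4 (192, 100)
```

View pics/b3.png

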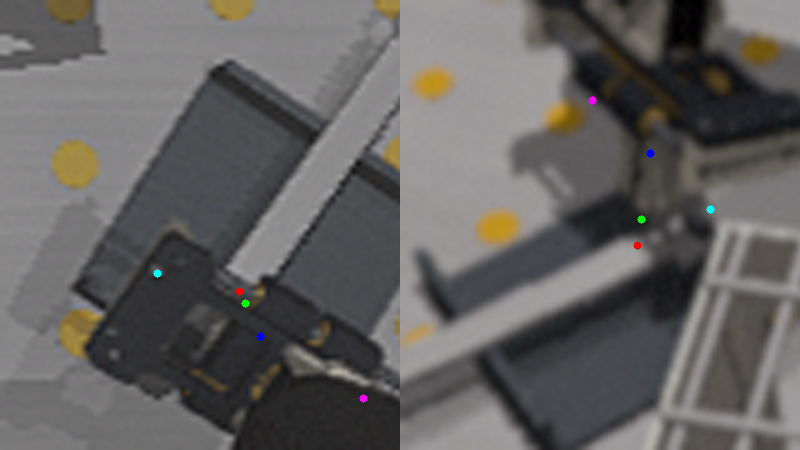

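The overlay doesn't settle whether the fingers or the spanner are off. I'll open the fingers partly, difference the images to locate them, and draw the predicted shank axis and eye in the scene view.

```bash
python3 - <<'E'
from h import *
import pickle
pickle.dump([cam('top'),cam('scene')],open('pre.pkl','wb'))
E
```

Emit:
arm_command:
  commands: [0,0,0,0,60,0,0,0,0,60,0,0,0,0,60,0,0,0,0,60]

```text
clock: 13.22
tool_pos: [0.4201, -0.2807, 0.0507]
orientation: [-72.8, 67.7, -15.6]
force: [0.3, 0.3, -0.0]
opening: 0.0348
```

```bash
python3 - <<'E'
from st import *
import pickle
pre=pickle.load(open('pre.pkl','rb')); out=[]
e=np.array([.5686,-.3948,.053]); dd=np.array([np.cos(np.radians(-38.3)),np.sin(np.radians(-38.3)),0])
for n,s0,(r0,r1,c0,c1) in (('top',pre[0],(195,295,385,465)),('scene',pre[1],(110,210,180,260))):
    s=cam(n); k=5
    D=(cv2.absdiff(s['frame'],s0['frame']).max(2)>25).astype(np.uint8)
    im=cv2.resize(s['frame'][r0:r1,c0:c1],None,fx=k,fy=k,interpolation=2)
    m=cv2.resize(D[r0:r1,c0:c1],None,fx=k,fy=k,interpolation=0)
    cs,_=cv2.findContours(m,cv2.RETR_EXTERNAL,2); cv2.drawContours(im,[c for c in cs if cv2.contourArea(c)>150],-1,(0,255,255),1)
    def L(P,col):
        q=((proj(s,P)-[c0,r0])*k).astype(int); cv2.polylines(im,[q.reshape(-1,1,2)],False,col,1)
    w=np.array([-dd[1],dd[0],0])*.012
    L([e+w,e-.2*dd+w,e-.2*dd-w,e-w],(0,255,0))
    o2=get_obs()['opening']/2
    for sg in(1,-1):
        a=p+sg*o2*M[:,2]; L([a,a-.066*M[:,0],a-.066*M[:,0]+sg*.021*M[:,2],a+sg*.021*M[:,2],a],(0,0,255))
    out.append(im)
cv2.imwrite('pics/b4.png',np.hstack(out))
E
```

```text
t 13.22 p [ 0.4201 -0.2807  0.0507] g [ 0.4131 -0.2788  0.0683] op 0.0348 F [ 0.3  0.3 -0. ] Mo [0.23 1.21 0.02]
J [ -10.     2.3  -54.8   11.3  -10.9 -123.5]
x [ 0.365 -0.102 -0.925] y [-0.772  0.522 -0.362] z [0.521 0.846 0.112]
tilt 22.3 dir -15.6  z az 58.4 zz 0.112
```

View pics/b4.png

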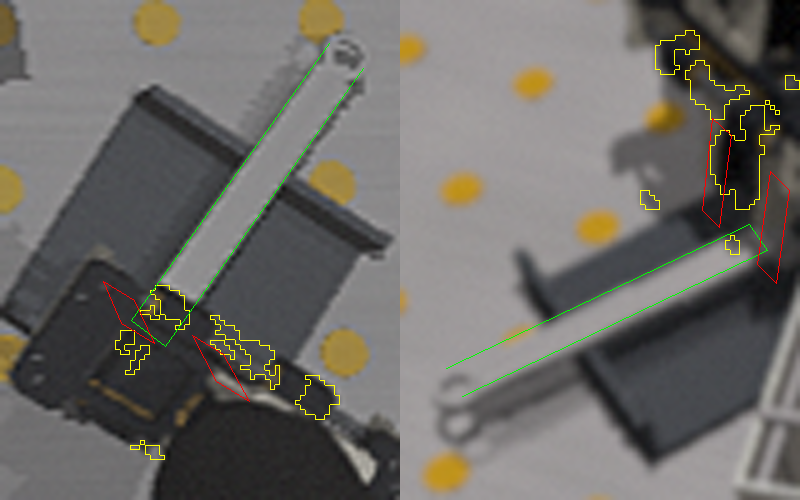

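```bash
python3 - <<'E'
from h import *
import pickle
t=pickle.load(open('scene.pkl','rb')); s=pickle.load(open('top.pkl','rb'))
p=np.array([.2488,-.627,.1928]); z=np.array([-.369,.93,0]);x=np.array([0,0,-1.])
P=[p,p+.044*z,p-.044*z,p+.065*z,p-.065*z,p-.066*x+.0965*z,p-.066*x-.0965*z]
print(proj(t,P).round(1).tolist()); print(proj(s,P).round(1).tolist())
im=t['frame'][0:80,105:205]; a=cv2.resize(im,None,fx=4,fy=4,interpolation=2)
for q in proj(t,P): cv2.circle(a,tuple(((q-[105,0])*4).astype(int)),3,(0,0,255),-1)
b=cv2.resize(t['frame'][180:230,180:230][:, :],None,fx=4,fy=4,interpolation=2)
im2=s['frame'][280:380,530:630]; b=cv2.resize(im2,None,fx=4,fy=4,interpolation=2)[:320]
for q in proj(s,P): cv2.circle(b,tuple(((q-[530,280])*4).astype(int)),3,(0,0,255),-1)
cv2.imwrite('pics/g.png',np.hstack([a,b]))
E
```

```text
[[164.7, 63.9], [178.5, 63.3], [150.9, 64.5], [185.1, 63.0], [144.4, 64.8], [189.7, 45.0], [126.8, 47.8]]
[[583.1, 328.2], [566.8, 335.5], [599.3, 320.9], [559.0, 339.0], [607.0, 317.5], [566.0, 350.8], [642.7, 316.2]]
```

View pics/g.png

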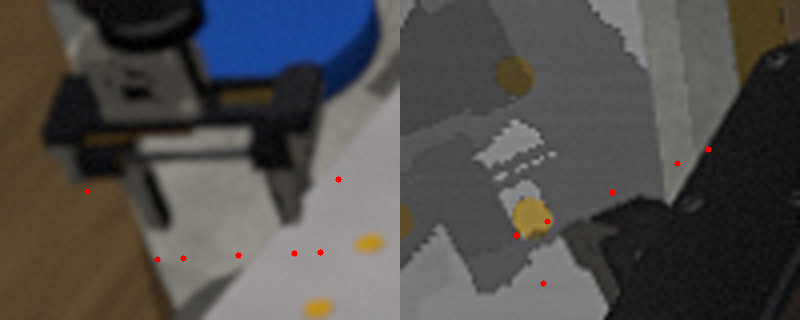

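Both views show the fingertips away from the reported TCP, so I'll check the cameras against each other using the orange table dots.

```bash
python3 - <<'E'
from h import *
import pickle
t=pickle.load(open('scene.pkl','rb')); s=pickle.load(open('top.pkl','rb'))
def dots(s):
    hsv=cv2.cvtColor(s['frame'],cv2.COLOR_BGR2HSV); m=cv2.inRange(hsv,(18,130,70),(32,255,255))
    n,_,st,c=cv2.connectedComponentsWithStats(m); return c[1:][(st[1:,4]>25)&(st[1:,4]<140)&(st[1:,2]<16)]
A=dots(s);B=dots(t); PA=onz(s,A,0);PB=onz(t,B,0)
from scipy.spatial import cKDTree
d,i=cKDTree(PA[:,:2]).query(PB[:,:2])
k=d<.04
for b,a in zip(PB[k],PA[i[k]]): print(b[:2].round(3),((b-a)[:2]*1000).round(0))
print('scene bias mm',np.median((PB[k]-PA[i[k]])*1000,0))
print(np.c_[PA[:,:2].round(3)][np.lexsort((PA[:,1],PA[:,0].round(1)))].tolist())
E
```

```text
[ 0.197 -0.702] [-3. -3.]
[ 0.098 -0.401] [-2. -2.]
[ 0.298 -0.602] [-1. -2.]
[ 0.199 -0.3  ] [-1. -1.]
[ 0.298 -0.501] [-1. -1.]
[ 0.197 -0.201] [-2. -1.]
[ 0.399 -0.701] [-1. -1.]
[ 0.298 -0.401] [-1. -1.]
[ 0.197 -0.101] [-3. -1.]
[0.099 0.2  ] [-1. -1.]
[ 0.398 -0.601] [-1. -2.]
[ 0.299 -0.3  ] [-1. -1.]
[0.198 0.   ] [-2. -1.]
[0.097 0.3  ] [-2. -1.]
[ 0.398 -0.501] [-1. -1.]
[ 0.298 -0.201] [-1. -1.]
[0.198 0.1  ] [-2. -0.]
[0.098 0.4  ] [-2. -1.]
[ 0.499 -0.701] [-1. -2.]
[ 0.399 -0.401] [-1. -2.]
[ 0.298 -0.1  ] [-1. -1.]
[0.198 0.2  ] [-2. -1.]
[ 0.499 -0.601] [-1. -2.]
[ 0.297 -0.   ] [-4. -1.]
[0.197 0.3  ] [-3. -1.]
[ 0.499 -0.501] [-1. -1.]
[0.197 0.4  ] [-3. -1.]
[ 0.6   -0.701] [ 1. -1.]
[ 0.4   -0.099] [1. 1.]
[0.298 0.2  ] [-2. -0.]
[ 0.599 -0.601] [-1. -1.]
[ 0.399 -0.003] [-2. -4.]
[0.299 0.3  ] [-1. -0.]
[ 0.599 -0.501] [-1. -2.]
[0.398 0.104] [-2.  3.]
[0.298 0.4  ] [-2. -1.]
[ 0.699 -0.701] [-1. -1.]
[ 0.6   -0.401] [-1. -2.]
[0.398 0.201] [-2.  0.]
[ 0.699 -0.601] [-1. -1.]
[ 0.599 -0.301] [-1. -1.]
[ 0.499 -0.002] [-1. -2.]
[0.399 0.301] [-2. -0.]
[0.3   0.601
[... 2007 characters left out ...]
01], [0.501, 0.702], [0.599, -0.7], [0.6, -0.6], [0.6, -0.5], [0.601, -0.399], [0.6, -0.3], [0.6, -0.2], [0.601, 0.301], [0.601, 0.401], [0.6, 0.501], [0.601, 0.601], [0.601, 0.701], [0.7, -0.7], [0.7, -0.6], [0.699, -0.5], [0.7, -0.4], [0.7, -0.2], [0.7, 0.301], [0.701, 0.401], [0.701, 0.501], [0.7, 0.601], [0.701, 0.702], [0.799, -0.7], [0.8, -0.6], [0.8, -0.5], [0.8, -0.4], [0.8, -0.3], [0.8, -0.2], [0.801, 0.301], [0.8, 0.401], [0.801, 0.501], [0.801, 0.601], [0.801, 0.701], [0.9, -0.7], [0.9, -0.6], [0.9, -0.5], [0.901, -0.4], [0.9, -0.3], [0.9, -0.2], [0.901, -0.1], [0.901, 0.0], [0.901, 0.1], [0.901, 0.2], [0.901, 0.301], [0.901, 0.401], [0.901, 0.501], [0.901, 0.601], [0.901, 0.701]]
```

The cameras are sound: dots land on the 100 mm grid within 2 mm. The fingertips in both views, and the touch-free miss, show the real tips about 25 mm behind the reported TCP along the tool. So I'll take the grasp point as about 42 mm behind the reported TCP and go down accordingly. The lowest reported TCP still clears the web either way.

```bash
sed -i "s/p-.019\*M/p-.042*M/" st.py; python3 - <<'E'
from st import *
g=np.array([.425,-.2825,.049]); mv(g+.042*M[:,0],step=15)
E
```

```text
t 13.32 p [ 0.4201 -0.2807  0.0507] g [ 0.4047 -0.2764  0.0896] op 0.0428 F [ 0.2 -0.2  0.4] Mo [0.21 1.25 0.04]
J [ -10.     2.3  -54.8   11.3  -10.9 -123.5]
x [ 0.365 -0.102 -0.925] y [-0.772  0.522 -0.362] z [0.52  0.847 0.112]
tilt 22.3 dir -15.6  z az 58.4 zz 0.112
n 4 row [11.4 -1.   0.2]
```

Emit:
arm_command:
  commands: [0,0,0,0,100,0,0,0,0,100,0,0,0,0,100]

```text
clock: 13.7
tool_pos: [0.4201, -0.2807, 0.0508]
orientation: [-72.8, 67.7, -15.6]
force: [0.2, 1.3, -0.5]
opening: 0.0729
```

Emit:
arm_command:
  commands: [11,-1,0,0,100,11,-1,0,0,100,11,-1,0,0,100,9,-1,0,0,100,0,0,0,0,100]

```text
clock: 14.32
tool_pos: [0.4399, -0.2896, 0.015]
orientation: [-71.7, 67.8, -14.4]
force: [-0.4, -0.1, 0.3]
opening: 0.088
```

```bash
python3 - <<'E'
from st import *
g=np.array([.425,-.2825,.049]); mv(g+.042*M[:,0],step=15)
E
```

```text
t 14.32 p [ 0.4399 -0.2896  0.015 ] g [ 0.4246 -0.2857  0.0539] op 0.088 F [-0.4 -0.1  0.3] Mo [ 0.25  1.18 -0.03]
J [ -12.7    8.8  -57.2   19.    -2.  -128.9]
x [ 0.365 -0.094 -0.926] y [-0.774  0.523 -0.358] z [0.518 0.847 0.118]
tilt 22.2 dir -14.4  z az 58.6 zz 0.118
n 1 row [4.4 3.1 2.3]
```

Emit:
arm_command:
  commands: [4,0,3,0,60,0,0,0,0,40,0,0,0,0,0,0,0,0,0,0,0,0,0,0,0]

```text
clock: 14.95
tool_pos: [0.4435, -0.288, 0.0132]
orientation: [-71.3, 67.8, -14.0]
force: [-0.7, -0.4, -0.0]
opening: 0.0432
```

Emit:
arm_command:
  commands: [0,0,0,0,0,0,0,0,0,0,0,0,0,0,0]

```text
clock: 15.32
tool_pos: [0.4435, -0.288, 0.0133]
orientation: [-71.3, 67.8, -14.0]
force: [0.1, 0.6, -0.7]
opening: 0.0243
```

```bash
python3 st.py
```

```text
t 15.32 p [ 0.4435 -0.288   0.0133] g [ 0.4281 -0.2842  0.0522] op 0.0243 F [ 0.1  0.6 -0.7] Mo [0.44 1.16 0.03]
J [ -12.3    9.2  -56.8   18.1   -2.  -128.4]
x [ 0.367 -0.091 -0.926] y [-0.774  0.523 -0.358] z [0.517 0.847 0.121]
tilt 22.2 dir -14.0  z az 58.6 zz 0.121
```

The shank is gripped (opening 24.3 mm). Before choosing the tilt I'll fit a simple arm model to the logged poses, to check which tilts are feasible at the hook.

```bash
cat > fk.py <<'E'
import numpy as np
from scipy.optimize import least_squares
from scipy.spatial.transform import Rotation as R
D=[([-51.8,20.6,.6,0,-70.1,-16.5],[.2488,-.627,.1928],[-.001,.001,-1],[-.369,.93,.001]),
([-56.3,46.1,44.7,0,-88.7,-12],[.3382,-.8512,.1935],[-.001,.003,-1],[-.37,.929,.003]),
([-57.1,58.8,65.6,.3,-97.6,-11.2],[.3638,-.919,.1563],[-.012,.008,-1],[-.37,.929,.012]),
([-57.1,62.5,71.7,1.5,-95.9,-10.9],[.3804,-.962,.1455],[.01,-.063,-.998],[-.37,.927,-.062]),
([-56.9,64.8,71.7,5.3,-80.2,-11.5],[.4208,-1.0629,.1371],[.08,-.29,-.954],[-.358,.884,-.299]),
([15.4,13.5,34.6,21.5,-105.7,-77.5],[.6415,-.1584,.6327],[.16,-.322,-.933],[-.33,.874,-.358]),
([43.9,41.7,71.7,27.2,-118.9,-98.6],[.7696,.2759,.5797],[.257,-.308,-.916],[-.319,.867,-.382]),
([42.9,44.3,71.7,27.7,-113.1,-98.5],[.8222,.2934,.55],[.31,-.295,-.904],[-.318,.863,-.391]),
([16.9,-7.8,-10.5,22.8,-73.2,-88.1],[.5606,-.1739,.479],[.344,-.283,-.895],[-.315,.864,-.394]),
([10.1,-4,-18.9,23.8,-57,-151.4],[.6072,-.2109,.392],[.383,-.275,-.882],[.651,.757,.047]),
([1.9,-14.5,-57.9,37.6,-26.3,-159.7],[.4433,-.2482,.1893],[.419,-.256,-.871],[.587,.808,.045]),
([-10,2.1,-54.7,11.2,-11,-123.4],[.4214,-.2806,.0526],[.369,-.102,-.924],[.52,.847,.114]),
([-12.3,9.2,-56.8,18.1,-2,-128.4],[.4435,-.288,.0133],[.367,-.091,-.926],[.517,.847,.121])]
E=lambda a,t:R.from_euler(a,t,degrees=True).as_matrix()
def fk(q,k,s4=1,s6=1):
    a1,h,b,L2,L3,a3,d,b4,b6,c6=k
    A=E('z',q[0]); p=A@[a1,b,h]
    B=A@E('y',q[1]); p=p+B@[0,0,L2]
    C=B@E('y',-q[2]); p=p+C@[L3,b4,a3]
    F=C@E('x',s4*q[3])@E('y',-q[4]); G=F@E('x',s6*q[5]+c6*57.3)
    return p+F@[d,b6,0],G
if __name__=='__main__':
    best=None
    for s4 in(1,-1):
      for s6 in(1,-1):
       for c in(0,1.57,3.14,-1.57):
        f=lambda k:np.concatenate([np.r_[(fk(q,k,s4,s6)[0]-p)*10,fk(q,k,s4,s6)[1][:,0]-x,fk(q,k,s4,s6)[1][:,2]-z] for q,p,x,z in D])
        r=least_squares(f,[.1,.4,-.19,.4,.4,0,.2,0,0,c],loss='soft_l1')
        if best is None or r.cost<best[0]: best=(r.cost,s4,s6,r.x,f(r.x).reshape(-1,9))
    print(best[:3],best[3].round(4).tolist()); print(abs(best[4]).max(1).round(3))
    np.save('k.npy',np.r_[best[3],best[1],best[2]])
E
python3 fk.py
```

```text
(np.float64(0.0003076534845010137), -1, -1) [0.0003, 0.1976, -5.2603, 0.6017, 0.4634, 0.0006, 0.4101, 5.2594, -0.1908, -3.1416]
[0.006 0.009 0.006 0.007 0.006 0.001 0.007 0.006 0.005 0.002 0.003 0.004
 0.007]
```

```bash
cat > ik.py <<'E'
from fk import *
k=np.load('k.npy'); s4,s6=k[10:]; k=k[:10]
lo=np.array([-176,-82,-58.2,-173.8,-174.7,-.2]);hi=np.array([176,121.7,71.6,95.5,-.2,173]); lo[5]=-173.6
yaw=8.3; C0=np.array([.6431,.0452,0]); Cz=E('z',yaw)
cab=lambda v:C0+Cz@np.array(v)
def ik(p,G,n=12):
    rng=np.random.default_rng(0); best=None
    for i in range(n):
        q0=np.clip(np.array([10,20,-20,20,-60,-100])+rng.normal(0,30,6)*(i>0),lo+1,hi-1)
        f=lambda q:np.r_[(fk(q,k,s4,s6)[0]-p)*5,(fk(q,k,s4,s6)[1]-G).ravel()]
        r=least_squares(f,q0,bounds=(lo,hi),x_scale=30)
        if best is None or r.cost<best[0]-1e-9: best=(r.cost,r.x)
        if best[0]<1e-7: break
    return best
def tool(T,dy=yaw):
    t=np.radians(T);a=np.radians(dy)
    x=np.array([np.sin(t)*np.cos(a),np.sin(t)*np.sin(a),-np.cos(t)]); z=np.array([-np.sin(a),np.cos(a),0]); return np.c_[x,np.cross(z,x),z]
def grip(eye,nu,L=.18):
    n=np.radians(nu); return cab(np.array(eye)-L*np.array([np.cos(n),0,np.sin(n)]))
if __name__=='__main__':
    for T in(25,35,45,55,65):
        G=tool(T); print(T,end=' ')
        for eye,nu in(((-.11,.012,.235),35),((0,.012,.306),35),((.022,.012,.268),40),((.022,.012,.268),55),((.022,.012,.268),70)):
            c,q=ik(grip(eye,nu)+.042*G[:,0],G); print('OK' if c<1e-6 else '%.0e'%c,q.round(0).astype(int).tolist() if nu in(70,) or c>1e-6 else '',end=' | ')
        print()
E
python3 ik.py
```

```text
25 2e-02 [35, -15, -58, 12, -27, -126] | OK  | OK  | 1e-04 [19, 4, -58, 53, -6, -153] | 8e-04 [14, 10, -56, 63, -2, -158] | 
35 5e-02 [25, -15, -58, -9, -14, -95] | 6e-03 [29, -12, -58, 33, -16, -140] | 1e-02 [23, -3, -58, 35, -6, -137] | 2e-02 [21, 4, -54, 25, -1, -126] | 2e-02 [22, 11, -44, -4, 0, -98] | 
45 1e-02 [3, -13, -52, -78, -6, -9] | 4e-02 [24, -13, -58, 18, -5, -119] | 1e-02 [11, -1, -40, -69, 0, -23] | 5e-03 [10, 5, -36, -74, 0, -17] | 3e-03 [9, 11, -32, -76, 0, -15] | 
55 OK  | 4e-03 [6, -11, -42, -80, -3, -9] | OK  | OK  | OK [-20, 14, -41, -126, -28, 56] | 
65 4e-03 [-48, -5, -58, -98, -49, 48] | OK  | OK  | OK  | OK [-30, 27, -52, -138, -57, 82] |
```

```bash
cat > scan.py <<'E'
from ik import *
K=[((-.11,.012,.235),35),((0,.012,.306),35),((.022,.012,.268),40),((.022,.012,.268),55),((.022,.012,.268),70)]
def mar(q): return np.minimum(q-lo,hi-q)[:5].min()
def err(c,q,p):return np.linalg.norm(fk(q,k,s4,s6)[0]-p)*1000
if __name__=='__main__':
  for T in(50,57,64,72,80):
    for dy in(-10,0,8,16,26):
        G=tool(T,dy); row=[]
        for eye,nu in K:
            n=np.radians(nu);a=np.radians(dy)
            g=cab(eye)-.18*np.array([np.cos(n)*np.cos(a),np.cos(n)*np.sin(a),np.sin(n)])
            c,q=ik(g+.042*G[:,0],G,6); row.append('%3.0f'%mar(q) if c<1e-5 else 'X')
        print(T,dy,row,q.round(0).astype(int).tolist())
E
time python3 scan.py
```

```text
50 -10 ['  0', 'X', 'X', 'X', 'X'] [-6, 9, -35, -129, 0, 36]
50 0 ['X', 'X', 'X', 'X', 'X'] [0, 10, -32, -107, 0, 16]
50 8 ['X', 'X', 'X', '  0', ' 11'] [-6, 11, -33, -105, -11, 24]
50 16 ['  7', 'X', '  5', ' 15', ' 16'] [-6, 11, -31, -90, -17, 15]
50 26 [' 15', ' 24', ' 26', ' 28', ' 27'] [-9, 14, -28, -81, -27, 15]
57 -10 ['X', 'X', 'X', 'X', 'X'] [-4, 8, -33, -121, 0, 27]
57 0 ['  0', 'X', '  7', '  3', 'X'] [2, 8, -31, -102, 0, 11]
57 8 ['X', 'X', ' 15', ' 13', ' 14'] [-23, 16, -44, -130, -34, 64]
57 16 ['X', ' 17', ' 19', ' 19', ' 21'] [-21, 16, -37, -113, -33, 49]
57 26 [' 13', ' 24', ' 24', ' 25', ' 27'] [-21, 17, -31, -97, -38, 38]
64 -10 ['X', 'X', 'X', 'X', 'X'] [-3, 7, -32, -116, 0, 22]
64 0 ['X', '  5', 'X', 'X', 'X'] [-26, 27, -58, -152, -59, 87]
64 8 ['X', 'X', '  6', '  4', '  6'] [-30, 26, -52, -138, -54, 81]
64 16 ['X', ' 15', ' 13', ' 13', ' 15'] [-30, 23, -44, -122, -50, 68]
64 26 [' 11', ' 21', ' 21', ' 21', ' 23'] [-29, 23, -35, -106, -50, 56]
72 -10 ['X', 'X', 'X', 'X', 'X'] [-23, 27, -58, -159, -61, 85]
72 0 ['X', 'X', 'X', 'X', 'X'] [-30, 36, -58, -147, -74, 91]
72 8 ['X', '  2', 'X', 'X', '  2'] [-34, 40, -57, -140, -77, 95]
72 16 ['X', '  9', '  7', '  8', ' 10'] [-36, 35, -48, -126, -68, 84]
72 26 ['  9', ' 18', ' 17', ' 18', ' 20'] [-35, 32, -38, -112, -63, 71]
80 -10 ['X', 'X', 'X', 'X', 'X'] [-27, 72, -58, -150, -122, 108]
80 0 ['X', 'X', 'X', 'X', 'X'] [-32, 60, -58, -143, -104, 106]
80 8 ['X', 'X', 'X', 'X', '  1'] [-35, 55, -57, -138, -96, 105]
80 16 ['X', '  4', '  4', '  6', '  9'] [-38, 48, -50, -127, -84, 96]
80 26 ['  8', ' 15', ' 15', ' 17', ' 19'] [-38, 42, -40, -114, -76, 82]
real	0m57.417s
user	0m57.403s
sys	0m0.238s
```

T≈57° with direction ~20° gives good joint margins at every hook pose. I'll lift straight up first, check the grip, then go to azimuth ~38° to tilt.

```bash
python3 - <<'E'
from st import *
a=mv([.46,-.28,.15],step=35); a=mv([.5,-.1,.5],a,step=50); a=mv([.6,.45,.5],a,step=50)
E
```

```text
t 15.32 p [ 0.4435 -0.288   0.0133] g [ 0.4281 -0.2842  0.0522] op 0.0243 F [ 0.1  0.6 -0.7] Mo [0.44 1.16 0.03]
J [ -12.3    9.2  -56.8   18.1   -2.  -128.4]
x [ 0.367 -0.091 -0.926] y [-0.774  0.523 -0.358] z [0.517 0.847 0.121]
tilt 22.2 dir -14.0  z az 58.6 zz 0.121
n 4 row [-30.3 -14.4   8. ]
n 8 row [-40.7  -7.8  27. ]
n 12 row [-1.1 17.5 43.1]
```

Emit:
arm_command:
  commands: [-20,-10,6,0,0,-30,-14,8,0,0,-30,-14,8,0,0,-30,-14,8,0,0]

```text
clock: 15.82
tool_pos: [0.4519, -0.2777, 0.133]
orientation: [-71.0, 68.9, -13.8]
force: [1.4, -1.3, -3.7]
opening: 0.0233
```

```bash
python3 - <<'E'
from st import *
a=mv([.5,-.1,.5],step=50); a=mv([.6,.45,.5],a,step=50)
E
```

```text
t 15.82 p [ 0.4519 -0.2777  0.133 ] g [ 0.4372 -0.274   0.1722] op 0.0233 F [ 1.4 -1.3 -3.7] Mo [0.45 1.67 0.02]
J [  -8.9   -2.4  -41.5    3.5  -29.9 -116.6]
x [ 0.35  -0.086 -0.933] y [-0.779  0.527 -0.341] z [0.521 0.846 0.117]
tilt 21.1 dir -13.8  z az 58.4 zz 0.117
n 9 row [-37.9  -7.7  24.3]
n 12 row [-1.  17.6 43.1]
```

Emit:
arm_command:
  commands: [-38,-8,24,0,0,-38,-8,24,0,0,-38,-8,24,0,0,-38,-8,24,0,0,-38,-8,24,0,0]

```text
clock: 16.45
tool_pos: [0.4731, -0.1786, 0.3372]
orientation: [-70.9, 69.8, -14.0]
force: [1.2, 0.1, -4.1]
opening: 0.0233
```

Emit:
arm_command:
  commands: [-38,-8,24,0,0,-38,-8,24,0,0,-38,-8,24,0,0,-38,-8,24,0,0,0,18,43,0,0]

```text
clock: 17.08
tool_pos: [0.5032, -0.053, 0.5025]
orientation: [-70.5, 70.2, -13.9]
force: [1.2, 0.2, -5.0]
opening: 0.0235
```

Emit:
arm_command:
  commands: [-1,18,43,0,0,-1,18,43,0,0,-1,18,43,0,0,-1,18,43,0,0,-1,18,43,0,0]

```text
clock: 17.7
tool_pos: [0.5436, 0.1821, 0.497]
orientation: [-71.2, 71.0, -14.2]
force: [1.3, 0.0, -3.6]
opening: 0.0232
```

```bash
python3 - <<'E'
from st import *
a=mv([.62,.49,.45],step=50)
E
```

```text
t 17.7 p [0.5436 0.1821 0.497 ] g [0.5304 0.1855 0.5367] op 0.0232 F [ 1.3  0.  -3.6] Mo [ 0.49  1.36 -0.28]
J [  50.6   -2.9    0.7   17.2  -85.5 -173.7]
x [ 0.316 -0.08  -0.945] y [-0.789  0.531 -0.308] z [0.527 0.843 0.105]
tilt 19.0 dir -14.2  z az 58.0 zz 0.105
n 7 row [ 6.3 16.8 42.1]
```

J6 is at its limit, so I'll spin back now; the spin is needed for the cabinet heading anyway.

Emit:
arm_command:
  commands: [0,0,0,-10,0,0,0,0,-10,0,0,0,0,-10,0,0,0,0,-10,0,0,0,0,-10,0]

```text
clock: 18.32
tool_pos: [0.5408, 0.1867, 0.4856]
orientation: [-125.3, 71.8, -16.3]
force: [0.0, -0.2, -4.3]
opening: 0.0235
```

```bash
python3 - <<'E'
from st import *
a=mv([.66,.52,.45],step=45)
E
```

```text
t 18.32 p [0.5408 0.1867 0.4856] g [0.5283 0.1904 0.5255] op 0.0235 F [ 0.  -0.2 -4.3] Mo [ 0.34  1.52 -0.03]
J [  50.9   -2.3    0.3   16.7  -85.5 -122.1]
x [ 0.299 -0.087 -0.95 ] y [-0.907 -0.337 -0.254] z [-0.298  0.938 -0.18 ]
tilt 18.2 dir -16.3  z az 107.6 zz -0.180
n 8 row [  5.  -26.4  35.4]
```

Emit:
arm_command:
  commands: [5,-26,35,0,0,5,-26,35,0,0,5,-26,35,0,0,5,-26,35,0,0,5,-26,35,0,0]

```text
clock: 18.95
tool_pos: [0.6119, 0.3949, 0.4572]
orientation: [-126.4, 72.3, -17.4]
force: [0.5, 0.2, -3.0]
opening: 0.023
```

Emit:
arm_command:
  commands: [5,-26,35,0,0,5,-26,35,0,0,5,-26,35,0,0]

```text
clock: 19.32
tool_pos: [0.6552, 0.5223, 0.4357]
orientation: [-127.9, 72.7, -18.7]
force: [0.5, 0.0, -2.7]
opening: 0.0234
```

```bash
python3 - <<'E'
from st import *
u=p/np.hypot(p[0],p[1]); print('out40',d([u[0]*.04,u[1]*.04,0]))
E
```

```text
t 19.32 p [0.6552 0.5223 0.4357] g [0.6434 0.5263 0.4758] op 0.0234 F [ 0.5  0.  -2.7] Mo [0.48 1.22 0.04]
J [  59.8   30.2   36.8   17.   -93.  -129.2]
x [ 0.282 -0.096 -0.955] y [-0.911 -0.34  -0.235] z [-0.302  0.936 -0.183]
tilt 17.3 dir -18.7  z az 107.9 zz -0.183
out40 [  6.4 -37.   13.9]
```

Emit:
arm_command:
  commands: [6,-40,15,0,0,6,-40,15,0,0,6,-37,14,0,0,6,-37,14,0,0,6,-37,14,0,0]

```text
clock: 19.95
tool_pos: [0.7759, 0.6185, 0.3778]
orientation: [-124.9, 71.0, -14.7]
force: [-0.8, -0.0, -3.1]
opening: 0.0235
```

```bash
python3 - <<'E'
from st import *
u=p/np.hypot(p[0],p[1]); print('out50',d([u[0]*.05,u[1]*.05,0]))
E
```

```text
t 19.95 p [0.7759 0.6185 0.3778] g [0.7627 0.622  0.4175] op 0.0235 F [-0.8 -0.  -3.1] Mo [0.24 1.77 0.  ]
J [  56.7   53.    71.6   18.4 -101.7 -121.6]
x [ 0.315 -0.083 -0.946] y [-0.895 -0.357 -0.267] z [-0.315  0.931 -0.186]
tilt 19.0 dir -14.7  z az 108.7 zz -0.186
out50 [  9.7 -46.1  16.7]
```

Emit:
arm_command:
  commands: [8,-55,20,0,0,8,-55,20,0,0,8,-55,20,0,0,8,-55,20,0,0,8,-55,20,0,0]

```text
clock: 20.58
tool_pos: [0.88, 0.6943, 0.2994]
orientation: [-109.7, 62.9, 2.2]
force: [0.0, -0.2, -3.3]
opening: 0.0237
```

```bash
python3 - <<'E'
from st import *
u=p/np.hypot(p[0],p[1]); print('out60',d([u[0]*.06,u[1]*.06,0]),'up60',d([0,0,.06]))
E
```

```text
t 20.57 p [0.88   0.6943 0.2994] g [0.8608 0.6936 0.3368] op 0.0237 F [ 0.  -0.2 -3.3] Mo [-0.12  2.34 -0.02]
J [  55.3   59.8   71.5   21.5  -85.  -122. ]
x [ 0.455  0.018 -0.89 ] y [-0.824 -0.37  -0.429] z [-0.337  0.929 -0.154]
tilt 27.1 dir 2.2  z az 110.0 zz -0.154
out60 [ 22.1 -52.6  18.6] up60 [-53.4 -25.7  -9.2]
```

Emit:
arm_command:
  commands: [-5,-58,12,0,0,-5,-58,12,0,0,-5,-58,12,0,0,-5,-58,12,0,0,-5,-58,12,0,0]

```text
clock: 21.2
tool_pos: [0.9423, 0.7313, 0.3431]
orientation: [-101.9, 52.8, 12.1]
force: [0.9, -0.3, -3.9]
opening: 0.0237
```

```bash
python3 - <<'E'
from st import *
u=p/np.hypot(p[0],p[1]); print('out60',d([u[0]*.06,u[1]*.06,0]),'up60',d([0,0,.06]))
E
```

```text
t 21.2 p [0.9423 0.7313 0.3431] g [0.9175 0.726  0.3766] op 0.0237 F [ 0.9 -0.3 -3.9] Mo [-0.64  3.08 -0.03]
J [  54.4   60.1   71.6   25.1  -73.8 -121.5]
x [ 0.591  0.126 -0.797] y [-0.72  -0.365 -0.591] z [-0.365  0.922 -0.125]
tilt 37.2 dir 12.1  z az 111.6 zz -0.125
out60 [ 32.6 -47.5  16.6] up60 [-47.8 -35.5  -7.5]
```

Emit:
arm_command:
  commands: [0,-60,10,0,0,0,-60,10,0,0,0,-60,10,0,0,0,-60,10,0,0,0,-60,10,0,0]

```text
clock: 21.82
tool_pos: [0.9878, 0.759, 0.4441]
orientation: [-97.3, 40.7, 18.5]
force: [-1.1, 0.3, -4.6]
opening: 0.0236
```

```bash
python3 - <<'E'
from st import *
u=p/np.hypot(p[0],p[1]); print('out60',d([u[0]*.06,u[1]*.06,0]),'up60',d([0,0,.06]))
E
```

```text
t 21.82 p [0.9878 0.759  0.4441] g [0.9576 0.7489 0.4714] op 0.0236 F [-1.1  0.3 -4.6] Mo [-1.22  3.67  0.01]
J [  53.7   58.4   71.6   29.3  -63.1 -121.7]
x [ 0.719  0.241 -0.652] y [-0.573 -0.325 -0.752] z [-0.393  0.914 -0.096]
tilt 49.3 dir 18.5  z az 113.3 zz -0.096
out60 [ 43.  -39.2  14.7] up60 [-39.1 -45.1  -5.8]
```

Emit:
arm_command:
  commands: [5,-58,10,0,0,5,-58,10,0,0,5,-58,10,0,0,0,0,0,7,0]

```text
clock: 22.32
tool_pos: [1.0017, 0.7736, 0.5187]
orientation: [-88.5, 33.1, 21.1]
force: [-0.2, -0.7, -4.0]
opening: 0.0237
```

```bash
cat > path.py <<'E'
from st import *
from ik import *
def track(q,pts,n=25):
    "fixed tool orientation M; local IK along way points"
    P=fk(q,k,s4,s6)[0]; G=fk(q,k,s4,s6)[1]; tr=[]
    for t in pts:
        for a in np.linspace(0,1,n)[1:]:
            w=P+(np.array(t)-P)*a
            f=lambda x:np.r_[(fk(x,k,s4,s6)[0]-w)*5,(fk(x,k,s4,s6)[1]-G).ravel()]
            r=least_squares(f,np.clip(q,lo+.01,hi-.01),bounds=(lo,hi),x_scale=30); dq=abs(r.x-q).max(); q=r.x
            tr.append((r.cost,dq,q))
        P=np.array(t); print(t,'cost %.1e maxcost %.1e maxdq %.0f'%(r.cost,max(x[0] for x in tr),max(x[1] for x in tr)),q.round(0).astype(int).tolist()); tr=[]
    return q
def pre(eye,nu,L=.18):
    n=np.radians(nu); hd=M[:,0].copy(); hd[2]=0; hd/=np.linalg.norm(hd)
    return cab(eye)-L*(np.cos(n)*hd+np.array([0,0,np.sin(n)]))+.042*M[:,0]
E
python3 - <<'E'
from path import *
q=np.array(o['joint_pos']); print('fk err',fk(q,k,s4,s6)[0]-p)
for mid in ([[.6,.5,.45]],[[.45,.4,.45]],[[.6,.5,.45],[.4,.15,.4]],[[.5,.3,.6],[.4,.1,.45]]):
    print(mid); track(q,mid+[pre((-.13,.012,.22),35),pre((0,.012,.306),35),pre((.022,.012,.268),40),pre((.022,.012,.268),70)])
E
```

```text
t 22.32 p [1.0017 0.7736 0.5187] g [0.9689 0.7609 0.5416] op 0.0237 F [-0.2 -0.7 -4. ] Mo [-1.65  4.08 -0.08]
J [  53.6   57.    71.7   32.4  -57.  -129.7]
x [ 0.781  0.302 -0.547] y [-0.519 -0.173 -0.837] z [-0.347  0.938  0.022]
tilt 56.9 dir 21.1  z az 110.3 zz 0.022
fk err [-0.00057532 -0.00022473 -0.00062337]
[[0.6, 0.5, 0.45]]
[0.6, 0.5, 0.45] cost 1.6e-02 maxcost 1.6e-02 maxdq 19 [61, -1, -30, 61, -33, -174]
[ 0.40799645 -0.00216825  0.09379068] cost 1.2e-02 maxcost 9.4e-02 maxdq 114 [17, -21, -58, -53, 0, -36]
[0.5366348  0.01659806 0.17979068] cost 3.3e-03 maxcost 1.1e-02 maxdq 2 [19, -13, -48, -38, 0, -52]
[0.56732101 0.02321992 0.12933267] cost 1.7e-02 maxcost 1.7e-02 maxdq 1 [16, -4, -43, -49, 0, -39]
[0.63851367 0.05073383 0.07588976] cost 1.7e-25 maxcost 2.1e-02 maxdq 64 [-21, 16, -34, -103, -35, 41]
[[0.45, 0.4, 0.45]]
[0.45, 0.4, 0.45] cost 2.9e-02 maxcost 2.9e-02 maxdq 23 [75, -19, -42, 56, -45, -174]
[ 0.40799645 -0.00216825  0.09379068] cost 1.3e-19 maxcost 1.1e-01 maxdq 140 [-47, 1, -51, -83, -51, 41]
[0.5366348  0.01659806 0.17979068] cost 2.0e-29 maxcost 2.1e-18
[... 759 characters left out ...]
 0.05073383 0.07588976] cost 2.9e-25 maxcost 8.8e-25 maxdq 1 [-21, 16, -34, -103, -35, 41]
[[0.5, 0.3, 0.6], [0.4, 0.1, 0.45]]
[0.5, 0.3, 0.6] cost 2.6e-28 maxcost 3.4e-19 maxdq 21 [71, -25, -34, 54, -52, -165]
[0.4, 0.1, 0.45] cost 8.6e-03 maxcost 8.6e-03 maxdq 4 [84, -55, -58, 54, -64, -168]
[ 0.40799645 -0.00216825  0.09379068] cost 2.5e-21 maxcost 3.2e-02 maxdq 68 [-47, 1, -51, -83, -51, 41]
[0.5366348  0.01659806 0.17979068] cost 4.6e-29 maxcost 2.0e-18 maxdq 2 [-14, -7, -37, -75, -30, 2]
[0.56732101 0.02321992 0.12933267] cost 6.7e-26 maxcost 4.0e-24 maxdq 1 [-21, 3, -37, -88, -34, 23]
[0.63851367 0.05073383 0.07588976] cost 2.1e-25 maxcost 1.5e-24 maxdq 1 [-21, 16, -34, -103, -35, 41]
```

The straight route crosses the wrist's forbidden side. A route around the outside to the right should roll the wrist the right way, so I'll test it in the model.

```bash
python3 - <<'E'
from path import *
q=np.array(o['joint_pos'])
F=[pre((-.13,.012,.22),35),pre((0,.012,.306),35)]
for mid in ([[.95,.1,.6],[.6,-.4,.5],[.42,-.15,.25]],[[.8,.35,.6],[.75,-.1,.65],[.5,-.3,.5],[.42,-.1,.25]],[[.9,.3,.65],[.65,-.2,.6],[.4,-.25,.35]]):
    print('--'); track(q,mid+F)
E
```

```text
t 22.32 p [1.0017 0.7736 0.5187] g [0.9689 0.7609 0.5416] op 0.0237 F [-0.2 -0.7 -4. ] Mo [-1.65  4.08 -0.08]
J [  53.6   57.    71.7   32.4  -57.  -129.7]
x [ 0.781  0.302 -0.547] y [-0.519 -0.173 -0.837] z [-0.347  0.938  0.022]
tilt 56.9 dir 21.1  z az 110.3 zz 0.022
--
[0.95, 0.1, 0.6] cost 1.1e-26 maxcost 2.0e-20 maxdq 17 [15, 13, 21, -7, -41, -83]
[0.6, -0.4, 0.5] cost 5.4e-18 maxcost 1.7e-17 maxdq 3 [-51, 9, 20, -54, -81, -20]
[0.42, -0.15, 0.25] cost 9.6e-30 maxcost 1.6e-18 maxdq 2 [-52, -10, -30, -62, -65, 7]
[ 0.40799645 -0.00216825  0.09379068] cost 2.4e-23 maxcost 3.0e-18 maxdq 3 [-47, 1, -51, -83, -51, 41]
[0.5366348  0.01659806 0.17979068] cost 3.6e-29 maxcost 1.7e-18 maxdq 2 [-14, -7, -37, -75, -30, 2]
--
[0.8, 0.35, 0.6] cost 1.6e-30 maxcost 1.3e-19 maxdq 15 [42, 3, -8, 38, -29, -137]
[0.75, -0.1, 0.65] cost 5.2e-26 maxcost 1.3e-19 maxdq 4 [-7, -1, 19, -27, -59, -61]
[0.5, -0.3, 0.5] cost 3.8e-21 maxcost 2.0e-18 maxdq 2 [-53, -3, 6, -54, -82, -18]
[0.42, -0.1, 0.25] cost 1.7e-28 maxcost 3.1e-18 maxdq 2 [-44, -16, -34, -62, -60, 1]
[ 0.40799645 -0.00216825  0.09379068] cost 1.5e-23 maxcost 7.2e-18 maxdq 3 [-47, 1, -51, -83, -51, 41]
[0.5366348  0.01659806 0.17979068] cost 1.3e-28 maxcost 2.1e-18 maxdq 2 [-14, -7, -37, -75, -30, 2]
--
[0.9, 0.3, 0.65] cost 7.6e-29 maxcost 1.7e-19 maxdq 13 [34, 11, 15, 18, -39, -113]
[0.65, -0.2, 0.6] cost 3.4e-27 maxcost 4.9e-22 maxdq 4 [-26, -4, 14, -42, -69, -43]
[0.4, -0.25, 0.35] cost 5.4e-22 maxcost 1.9e-20 maxdq 2 [-62, -7, -14, -58, -80, 1]
[ 0.40799645 -0.00216825  0.09379068] cost 4.5e-19 maxcost 2.0e-18 maxdq 5 [-47, 1, -51, -83, -51, 41]
[0.5366348  0.01659806 0.17979068] cost 7.9e-30 maxcost 2.1e-18 maxdq 2 [-14, -7, -37, -75, -30, 2]
```

```bash
python3 - <<'E'
from st import *
a=mv([.9,.3,.65],step=50);a=mv([.65,-.2,.6],a,step=52);a=mv([.4,-.25,.37],a,step=50)
E
```

```text
t 22.32 p [1.0017 0.7736 0.5187] g [0.9689 0.7609 0.5416] op 0.0237 F [-0.2 -0.7 -4. ] Mo [-1.65  4.08 -0.08]
J [  53.6   57.    71.7   32.4  -57.  -129.7]
x [ 0.781  0.302 -0.547] y [-0.519 -0.173 -0.837] z [-0.347  0.938  0.022]
tilt 56.9 dir 21.1  z az 110.3 zz 0.022
n 11 row [-26.7   2.3 -36.9]
n 11 row [-29.   23.5 -34.8]
n 7 row [-12.1  47.3   5. ]
```

Emit:
arm_command:
  commands: [-27,2,-37,0,0,-27,2,-37,0,0,-27,2,-37,0,0,-27,2,-37,0,0,-27,2,-37,0,0]

```text
clock: 22.95
tool_pos: [0.9602, 0.5765, 0.5635]
orientation: [-89.0, 33.6, 21.2]
force: [1.0, -0.9, -2.3]
opening: 0.0237
```

Emit:
arm_command:
  commands: [-27,2,-37,0,0,-27,2,-37,0,0,-27,2,-37,0,0,-27,2,-37,0,0,-27,2,-37,0,0]

```text
clock: 23.58
tool_pos: [0.9112, 0.3524, 0.6369]
orientation: [-89.0, 32.9, 21.3]
force: [0.2, -0.3, -3.3]
opening: 0.0235
```

```bash
python3 - <<'E'
from st import *
a=mv([.65,-.2,.6],step=52);a=mv([.4,-.25,.37],a,step=50)
E
```

```text
t 23.57 p [0.9112 0.3524 0.6369] g [0.8784 0.3396 0.6597] op 0.0235 F [ 0.2 -0.3 -3.3] Mo [-1.53  3.88 -0.13]
J [  37.3   13.8   14.2   22.8  -36.6 -118.5]
x [ 0.782  0.305 -0.544] y [-0.513 -0.181 -0.839] z [-0.354  0.935  0.015]
tilt 57.1 dir 21.3  z az 110.8 zz 0.015
n 12 row [-29.4  22.1 -35.4]
n 7 row [-12.2  47.2   5.5]
```

Emit:
arm_command:
  commands: [-29,22,-35,0,0,-29,22,-35,0,0,-29,22,-35,0,0,-29,22,-35,0,0,-29,22,-35,0,0]

```text
clock: 24.2
tool_pos: [0.7974, 0.116, 0.6298]
orientation: [-89.2, 32.1, 21.2]
force: [0.8, -0.2, -4.4]
opening: 0.0236
```

Emit:
arm_command:
  commands: [-29,22,-35,0,0,-29,22,-35,0,0,-29,22,-35,0,0,-29,22,-35,0,0,-29,22,-35,0,0]

```text
clock: 24.82
tool_pos: [0.681, -0.1195, 0.6212]
orientation: [-90.1, 31.4, 20.9]
force: [0.2, -1.6, -4.1]
opening: 0.0233
```

```bash
python3 - <<'E'
from path import *
a=mv([.65,-.2,.6],step=52);a=mv([.4,-.25,.37],a,step=50);a=mv([.37,-.1,.22],a,step=50)
q=np.array(o['joint_pos']); track(q,[[.65,-.2,.6],[.4,-.25,.37],[.37,-.1,.22],pre((-.13,.012,.22),35),pre((0,.012,.306),35)])
E
```

```text
t 24.82 p [ 0.681  -0.1195  0.6212] g [ 0.6475 -0.1322  0.6431] op 0.0233 F [ 0.2 -1.6 -4.1] Mo [-1.73  4.12 -0.25]
J [-12.8  -7.2  10.5 -33.6 -58.8 -51.7]
x [ 0.797  0.304 -0.522] y [-0.487 -0.187 -0.853] z [-0.357  0.934 -0.002]
tilt 58.6 dir 20.9  z az 110.9 zz -0.002
n 2 row [-19.1  24.1 -32.1]
n 7 row [-13.5  46.8   6.1]
n 5 row [20.  22.9 30.2]
[0.65, -0.2, 0.6] cost 4.3e-26 maxcost 4.2e-25 maxdq 1 [-27, -4, 13, -44, -68, -40]
[0.4, -0.25, 0.37] cost 3.1e-22 maxcost 1.0e-20 maxdq 2 [-64, -7, -13, -59, -82, 3]
[0.37, -0.1, 0.22] cost 7.4e-20 maxcost 7.4e-20 maxdq 1 [-58, -13, -38, -64, -68, 17]
[ 0.40843571 -0.00144077  0.09485208] cost 1.7e-25 maxcost 8.2e-18 maxdq 2 [-50, 4, -51, -85, -54, 49]
[0.53707406 0.01732554 0.18085208] cost 1.9e-19 maxcost 1.8e-18 maxdq 2 [-18, -6, -38, -79, -33, 11]
```

Emit:
arm_command:
  commands: [-19,24,-32,0,0,-19,24,-32,0,0,-13,47,6,0,0,-13,47,6,0,0,-13,47,6,0,0]

```text
clock: 25.45
tool_pos: [0.5366, -0.2334, 0.5051]
orientation: [-91.6, 31.3, 19.4]
force: [0.2, -1.1, -4.2]
opening: 0.0236
```

Emit:
arm_command:
  commands: [-13,47,6,0,0,-13,47,6,0,0,-13,47,6,0,0,-13,47,6,0,0]

```text
clock: 25.95
tool_pos: [0.3876, -0.2682, 0.3707]
orientation: [-93.0, 31.7, 18.2]
force: [0.6, -1.0, -4.5]
opening: 0.0233
```

```bash
python3 - <<'E'
from st import *
mv([.37,-.1,.25],step=45)
s=cam('top');t=cam('scene'); import pickle; pickle.dump([s,t,o],open('hold.pkl','wb'))
a=p-.042*M[:,0]; print(proj(s,[a]),proj(t,[a]))
q=proj(t,[a])[0].astype(int); c0=max(0,q[0]-60); r0=max(0,q[1]-70)
u=proj(s,[a])[0].astype(int); C=max(0,u[0]-60); r=max(0,min(280,u[1]-70)); print((C,r),(c0,r0))
A=cv2.resize(s['frame'][r:r+120,C:C+110],None,fx=3.6,fy=3.6,interpolation=2);B=cv2.resize(t['frame'][r0:r0+120,c0:c0+110],None,fx=3.6,fy=3.6,interpolation=2)
cv2.imwrite('pics/h.png',np.hstack([A,B]))
E
```

```text
t 25.95 p [ 0.3876 -0.2682  0.3707] g [ 0.3537 -0.2794  0.3928] op 0.0233 F [ 0.6 -1.  -4.5] Mo [-1.55  4.17 -0.19]
J [-66.5  -7.4 -13.  -58.7 -82.5   5.1]
x [ 0.808  0.265 -0.525] y [-0.482 -0.214 -0.85 ] z [-0.338  0.94  -0.045]
tilt 58.3 dir 18.2  z az 109.8 zz -0.045
n 5 row [18.8 15.  33.9]
[[468.91591441 291.57775085]] [[239.13625377  52.64987314]]
(np.int64(408), np.int64(221)) (np.int64(179), 0)
```

View pics/h.png

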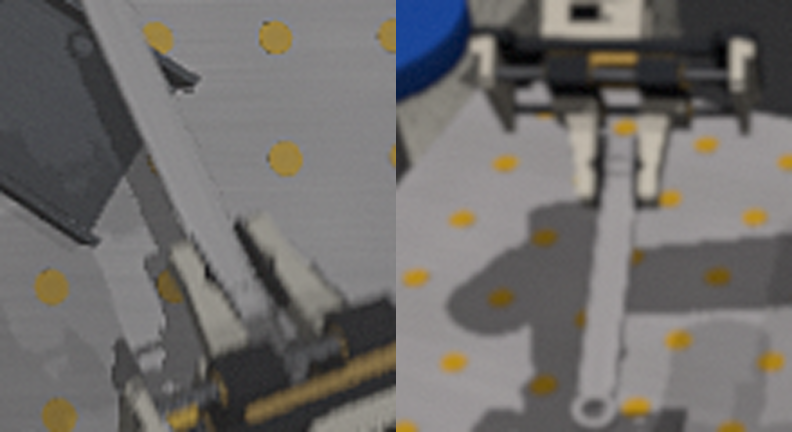

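The picture shows the spanner held firmly with the fingers around the shank. The eye is at scene pixel (234,113). I'll intersect that ray with the tool's x-y plane to get the eye position.

```bash
cat > eye.py <<'E'
from h import *
import pickle
s,t,o=pickle.load(open('hold.pkl','rb')); M=R.from_euler('xyz',o['orientation'],degrees=True).as_matrix(); p=np.array(o['tool_pos']); g=p-.042*M[:,0]
c,d=ray(t,[[234,113.3]]); d=d[0]; lam=((g-c)@M[:,2])/(d@M[:,2]); e=c+lam*d
print('eye',e,'rel tool',(M.T@(e-p)).round(4),'dist g',np.linalg.norm(e-g))
v=e-g; print('nose-up',np.degrees(np.arctan2(v[2],np.hypot(v[0],v[1]))),'yaw',np.degrees(np.arctan2(v[1],v[0])))
q=proj(s,[e])[0]; print('top px',q)
x,y=q.round().astype(int); G=cv2.cvtColor(s['frame'],cv2.COLOR_BGR2GRAY)[y-12:y+13,x-14:x+15]; print(G)
E
python3 eye.py
```

```text
eye [ 0.51339144 -0.22391843  0.35134497] rel tool [ 0.1236 -0.0537 -0.    ] dist g 0.17406053736201252
nose-up -13.763549348624355 yaw 19.140454996729723
top px [428.09552909 212.0608012 ]
[[133 130 130 130 131 132 134 131 126 128 133 135 129 126 122 126 121 120
  125 133 135 133 131 133 132 133 132 132 132]
 [132 131 130 131 131 133 133 123 114 126 133 130 129 126 124 122 121 117
  119 134 137 134 133 132 133 133 135 133 135]
 [131 130 132 132 132 124 127 122 114 135 134 128 123 122 123 120 119 119
  117 127 140 135 134 134 134 133 134 135 133]
 [105 120 132 132 130 130 135 115 113 138 134 123 120 127 134 131 126 118
  106 118 142 135 132 132 133 136 134 135 132]
 [133 132 132 131 131 132 132 109 108 141 135 125 126 132 133 133 133 132
  110 111 142 135 131 133 135 137 134 135 136]
 [130 130 130 131 131 131 133 105 103 137 136 129 126 129 131 129 132 130
  107 111 141 134 129 133 130 132 132 134 131]
 [129 131 129 128 129 129 131 115 103 129 139 134 131 127 128 130 129 127
  116 122 140 130 120 133 129 130 129 130 131]
 [130 130 132 131 131 130 133 123 107 115 129 137 134 130 128 1
[... 1415 characters left out ...]
 46  42  38  72  87  76  74  83  94 105 126 142
  139 137 138 135 134 134 137 136 138 134 131]
 [ 73  70  72  74  67  50  44  43  42  38  49  74  79  72  73  79 110 133
  141 138 136 135 135 132 136 137 136 137 133]
 [ 76  73  70  72  72  72  59  44  45  44  41  41  73  88  73  69  90 128
  141 139 137 137 136 132 134 138 138 137 131]
 [ 77  78  77  72  71  73  74  70  50  43  43  46  43  48  74  73  79 115
  137 140 137 136 137 133 135 136 137 135 134]
 [ 76  75  75  78  78  71  71  74  70  59  47  41  42  45  42  64  82 100
  130 141 138 136 138 136 134 134 138 137 137]
 [ 76  76  74  75  78  74  72  70  73  73  67  52  42  42  42  38  44  80
  124 142 140 137 138 136 133 135 139 136 134]]
```

```bash
sed -i '/^x,y=/d' eye.py; cat >> eye.py <<'E'
c1,d1=ray(s,[[427,204.5]]);c2,d2=ray(t,[[234,113.3]]);d1=d1[0]/np.linalg.norm(d1);d2=d2[0]/np.linalg.norm(d2)
a=np.linalg.lstsq(np.c_[d1,-d2],c2-c1,rcond=None)[0];A=c1+a[0]*d1;B=c2+a[1]*d2;e=(A+B)/2
print('tri',e,'gap',np.linalg.norm(A-B),'rel g',(M.T@(e-g)).round(4),np.linalg.norm(e-g)); v=e-g
print('nose-up',np.degrees(np.arctan2(v[2],np.hypot(v[0],v[1]))),'yaw',np.degrees(np.arctan2(v[1],v[0])),'phi',np.degrees(np.arctan2(-(M.T@v)[0],-(M.T@v)[1])))
E
python3 eye.py
```

```text
eye [ 0.51339144 -0.22391843  0.35134497] rel tool [ 0.1236 -0.0537 -0.    ] dist g 0.17406053736201252
nose-up -13.763549348624355 yaw 19.140454996729723
top px [428.09552909 212.0608012 ]
tri [ 0.5265471  -0.2162518   0.36672995] gap 0.0030468738236568253 rel g [ 0.1702 -0.0747  0.0021] 0.1858593548693743
nose-up -8.049848253603553 yaw 20.05249476726295 phi -66.29259723170307
```

The spanner has sagged to about -8 to -14° in the fingers, so it slips about the pads. I'll measure how fast it creeps at rest before choosing a way to raise it.

Emit:
arm_command:
  commands: [0,0,0,0,0,0,0,0,0,0,0,0,0,0,0,0,0,0,0,0,0,0,0,0,0]

```text
clock: 26.68
tool_pos: [0.3864, -0.2699, 0.3705]
orientation: [-93.2, 32.0, 17.9]
force: [-0.5, -0.5, -3.9]
opening: 0.0237
```

```bash
python3 - <<'E'
from st import *
import pickle
s0,t0,o0=pickle.load(open('hold.pkl','rb'))
for n,a,(x,y) in(('top',s0,(427,205)),('scene',t0,(234,113))):
    b=cam(n); T=a['frame'][y-9:y+10,x-9:x+10]; Rg=b['frame'][y-25:y+26,x-25:x+26]
    m=cv2.minMaxLoc(cv2.matchTemplate(Rg,T,cv2.TM_CCOEFF_NORMED)); print(n,m[1],m[3][0]-16,m[3][1]-16)
print('dp',(np.array(o['tool_pos'])-o0['tool_pos'])*1000)
E
```

```text
t 26.68 p [ 0.3864 -0.2699  0.3705] g [ 0.3525 -0.2808  0.3928] op 0.0237 F [-0.5 -0.5 -3.9] Mo [-1.34  4.05 -0.01]
J [-66.4  -7.5 -13.  -58.4 -82.3   4.9]
x [ 0.807  0.26  -0.53 ] y [-0.486 -0.216 -0.847] z [-0.335  0.941 -0.048]
tilt 58.0 dir 17.9  z az 109.6 zz -0.048
top 0.6433451771736145 0 1
scene 0.9387461543083191 -2 0
dp [-1.22610831 -1.71819263 -0.14132202]
```

No creep at rest (under 1°), so it slipped with accelerations. I'll raise it by resting the eye lightly on the cabinet's roof edge and lowering the hand in front. That needs only about 3–6 N. Checking the reach.

```bash
cat >> path.py <<'E'
def G(c): return cab(c)+.042*M[:,0]   # reported TCP for grasp point at cabinet coords
def cabg(): return (Cz.T@(p-.042*M[:,0]-C0)).round(4)
E
python3 - <<'E'
from path import *
print('cabg',cabg())
q=np.array(o['joint_pos'])
W=[(-.24,-.02,.42),(-.165,-.02,.40),(-.165,-.02,.35),(-.15,-.02,.27),(-.26,-.01,.27),(-.26,-.01,.11),(-.195,-.01,.107),(-.125,-.01,.177),(-.105,-.01,.145),(-.058,0,.09)]
track(q,[G(w) for w in W],10)
a=mv(G(W[0]),step=40);a=mv(G(W[1]),a,30)
E
```

```text
t 26.77 p [ 0.3863 -0.27    0.3704] g [ 0.3524 -0.2809  0.3927] op 0.0236 F [ 0.3  0.3 -3.8] Mo [-1.24  4.08 -0.01]
J [-66.4  -7.5 -13.  -58.4 -82.3   4.9]
x [ 0.807  0.26  -0.53 ] y [-0.486 -0.216 -0.847] z [-0.335  0.941 -0.048]
tilt 58.0 dir 17.9  z az 109.6 zz -0.048
cabg [-0.3347 -0.2807  0.3927]
[0.44239843 0.00169071 0.39773867] cost 5.6e-04 maxcost 5.6e-04 maxdq 68 [37, -48, -58, 33, -28, -127]
[0.51661286 0.01251743 0.37773867] cost 4.5e-05 maxcost 4.3e-04 maxdq 3 [24, -33, -58, 32, -9, -121]
[0.51661286 0.01251743 0.32773867] cost 2.6e-03 maxcost 2.6e-03 maxdq 2 [23, -30, -58, 19, -5, -108]
[0.53145575 0.01468277 0.24773867] cost 6.0e-04 maxcost 4.5e-03 maxdq 48 [8, -18, -41, -47, -12, -35]
[0.42116435 0.00869885 0.24773867] cost 3.8e-03 maxcost 3.8e-03 maxdq 3 [-8, -30, -45, -55, -31, -21]
[0.42116435 0.00869885 0.08773867] cost 5.1e-22 maxcost 2.2e-03 maxdq 14 [-48, 4, -53, -91, -51, 54]
[0.48548353 0.018082   0.08473867] cost 1.9e-22 maxcost 1.5e-21 maxdq 1 [-39, 8, -49, -99, -46, 54]
[0.55475033 0.02818693 0.15473867] cost 7.6e-24 maxcost 1.7e-22 maxdq 4 [-17, -2, -39, -88, -29, 21]
[0.57454085 0.03107406 0.12273867] cost 3.9e-21 maxcost 1.0e-20 maxdq 2 [-22, 5, -39, -97, -33, 36]
[0.619605   0.04775406 0.06773867] cost 2.1e-18 maxcost 3.6e-18 maxdq 3 [-25, 18, -40, -112, -39, 57]
n 7 row [ 14.5 -15.6  33.7]
n 3 row [24.4 -7.2 -4.6]
```

```bash
python3 - <<'E' | grep -v "^[tJx]"
from path import *
q=np.array(o['joint_pos'])
for y in(-.13,-.16):
  for dx in(0,.04):
    W=[(-.26,y,.40),(-.17+dx,y,.40),(-.17+dx,y,.35),(-.15+dx,y,.27),(-.27,y,.27),(-.27,y+.05,.15),(-.22,-.01,.11),(-.195,-.01,.107)]
    print(y,dx); track(q,[G(w) for w in W],10)
E
```

```text
-0.13 0
[ 0.43848709 -0.11004425  0.37773867] cost 1.7e-28 maxcost 1.9e-20 maxdq 6 [-34, -25, -25, -51, -58, -19]
[ 0.52754442 -0.09705219  0.37773867] cost 8.3e-27 maxcost 1.2e-25 maxdq 2 [-18, -20, -24, -46, -44, -29]
[ 0.52754442 -0.09705219  0.32773867] cost 5.9e-23 maxcost 1.8e-20 maxdq 1 [-22, -17, -27, -53, -43, -19]
[ 0.54733493 -0.09416507  0.24773867] cost 1.5e-21 maxcost 1.5e-21 maxdq 2 [-27, -8, -29, -65, -41, -1]
[ 0.42859184 -0.11148781  0.24773867] cost 3.2e-29 maxcost 8.2e-19 maxdq 2 [-45, -15, -34, -64, -57, 7]
[ 0.42137403 -0.06201152  0.12773867] cost 1.3e-24 maxcost 1.3e-24 maxdq 4 [-50, -2, -45, -78, -53, 36]
[0.46074538 0.01447309 0.08773867] cost 1.8e-25 maxcost 2.9e-18 maxdq 3 [-42, 6, -51, -95, -47, 53]
[0.48548353 0.018082   0.08473867] cost 2.7e-26 maxcost 3.6e-26 maxdq 0 [-39, 8, -49, -99, -46, 54]
-0.13 0.04
[ 0.43848709 -0.11004425  0.37773867] cost 1.7e-28 maxcost 1.9e-20 maxdq 6 [-34, -25, -25, -51, -58, -19]
[ 0.56712545 -0.09127794  0.37773867] cost 1.7e-24 maxcost 8.7e-22 maxdq 3 [-13, -17, -22, -44, -39, -32]
[ 0.56712545 -0.09127794  0.32773867] c
[... 1555 characters left out ...]
72  0.37773867] cost 3.3e-27 maxcost 1.3e-26 maxdq 3 [-21, -14, -19, -49, -45, -25]
[ 0.57145613 -0.12096372  0.32773867] cost 4.5e-26 maxcost 1.2e-23 maxdq 1 [-24, -11, -22, -55, -44, -15]
[ 0.59124665 -0.11807659  0.24773867] cost 1.5e-22 maxcost 2.2e-22 maxdq 2 [-28, -3, -25, -66, -41, 1]
[ 0.43292252 -0.14117358  0.24773867] cost 4.9e-29 maxcost 1.6e-28 maxdq 3 [-49, -12, -32, -64, -60, 10]
[ 0.42570471 -0.09169729  0.12773867] cost 2.5e-25 maxcost 1.5e-17 maxdq 4 [-53, 1, -43, -77, -55, 37]
[0.46074538 0.01447309 0.08773867] cost 3.1e-22 maxcost 3.1e-22 maxdq 3 [-42, 6, -51, -95, -47, 53]
[0.48548353 0.018082   0.08473867] cost 1.0e-26 maxcost 1.7e-26 maxdq 0 [-39, 8, -49, -99, -46, 54]
```

```bash
python3 - <<'E' | grep -v "^[tJx]"
from path import *
a=mv(G((-.26,-.13,.41)),step=28);a=mv(G((-.165,-.13,.405)),a,28);a=mv(G((-.165,-.13,.345)),a,15)
E
```

```text
n 7 row [ 10.6 -10.7  18.9]
n 4 row [ 20.5 -11.1  -4.6]
n 5 row [ 6.4 10.2  0.6]
```

Emit:
arm_command:
  commands: [6,-6,10,0,0,11,-11,19,0,0,11,-11,19,0,0,11,-11,19,0,0,11,-11,19,0,0]

```text
clock: 27.4
tool_pos: [0.4231, -0.1615, 0.3819]
orientation: [-92.9, 31.9, 17.9]
force: [0.7, 0.6, -3.6]
opening: 0.0232
```

Emit:
arm_command:
  commands: [11,-11,19,0,0,11,-11,19,0,0,20,-11,-4,0,0,20,-11,-4,0,0,20,-11,-4,0,0]

```text
clock: 28.02
tool_pos: [0.5062, -0.0949, 0.3864]
orientation: [-92.8, 31.5, 18.2]
force: [0.4, -0.0, -4.5]
opening: 0.0236
```

```bash
python3 - <<'E'
from path import *
print(cabg());a=mv(G((-.165,-.13,.39)),step=15);a=mv(G((-.16,-.13,.30)),a,15)
E
```

```text
t 28.02 p [ 0.5062 -0.0949  0.3864] g [ 0.4722 -0.1061  0.4083] op 0.0236 F [ 0.4 -0.  -4.5] Mo [-1.38  4.09 -0.04]
J [-20.3 -22.  -23.9 -46.8 -46.8 -28.5]
x [ 0.81   0.266 -0.523] y [-0.48  -0.21  -0.852] z [-0.336  0.941 -0.042]
tilt 58.5 dir 18.2  z az 109.7 zz -0.042
[-0.1909 -0.1251  0.4083]
n 3 row [10.2  1.1 -3.1]
n 7 row [ 7.3 10.6  0.4]
```

Emit:
arm_command:
  commands: [10,1,-3,0,0,10,1,-3,0,0,10,1,-3,0,0,6,10,0,0,0,6,10,0,0,0]

```text
clock: 28.65
tool_pos: [0.5333, -0.095, 0.3433]
orientation: [-92.7, 31.4, 18.4]
force: [-1.8, -0.7, 0.6]
opening: 0.0239
```

Emit:
arm_command:
  commands: [6,10,0,0,0,6,10,0,0,0]

```text
clock: 28.9
tool_pos: [0.5347, -0.0977, 0.321]
orientation: [-92.8, 31.2, 18.1]
force: [0.4, -0.3, 0.1]
opening: 0.0237
```

```bash
python3 - <<'E'
from path import *
print(cabg());a=mv(G((-.16,-.13,.29)),step=13)
E
```

```text
t 28.9 p [ 0.5347 -0.0977  0.321 ] g [ 0.5006 -0.1089  0.3428] op 0.0237 F [ 0.4 -0.3  0.1] Mo [-0.5   2.6   0.58]
J [-24.1 -15.1 -26.2 -56.1 -43.9 -14.9]
x [ 0.813  0.266 -0.518] y [-0.477 -0.208 -0.854] z [-0.335  0.941 -0.042]
tilt 58.8 dir 18.1  z az 109.6 zz -0.042
[-0.1633 -0.1319  0.3428]
n 5 row [6.1 8.6 0.7]
```

Contact is light, about 4 N. I'll carry on downward, watching the force.

Emit:
arm_command:
  commands: [6,9,1,0,0,6,9,1,0,0,6,9,1,0,0]

```text
clock: 29.28
tool_pos: [0.5386, -0.0985, 0.2917]
orientation: [-93.0, 30.8, 17.7]
force: [-0.4, 1.2, 1.2]
opening: 0.0232
```

Emit:
arm_command:
  commands: [7,9,1,0,0,7,9,1,0,0,7,9,1,0,0]

```text
clock: 29.65
tool_pos: [0.5453, -0.0993, 0.2609]
orientation: [-93.3, 30.4, 17.2]
force: [-1.2, 1.3, 0.7]
opening: 0.0237
```

```bash
python3 - <<'E'
from path import *
print(cabg());a=mv(G((-.15,-.132,.255)),step=12)
E
```

```text
t 29.65 p [ 0.5453 -0.0993  0.2609] g [ 0.5107 -0.11    0.2821] op 0.0237 F [-1.2  1.3  0.7] Mo [-0.76  2.7   0.27]
J [-29.4  -9.1 -29.1 -66.5 -43.1   0.7]
x [ 0.824  0.255 -0.506] y [-0.465 -0.205 -0.861] z [-0.324  0.945 -0.05 ]
tilt 59.6 dir 17.2  z az 108.9 zz -0.050
[-0.1534 -0.1344  0.2821]
n 3 row [5.7 7.1 1. ]
```

Emit:
arm_command:
  commands: [7,8,1,0,0,7,8,1,0,0,7,8,1,0,0,5,6,1,0,0,0,0,0,0,0]

```text
clock: 30.28
tool_pos: [0.5539, -0.1011, 0.2219]
orientation: [-93.6, 30.2, 16.5]
force: [-2.7, 0.3, -2.7]
opening: 0.0235
```

```bash
python3 - <<'E'
from path import *
c=cabg();print(c,'nu~',np.degrees(np.arctan2(.344-c[2],(-.07-c[0])/np.cos(np.radians(9)))))
a=mv(G((c[0]-.03,c[1],c[2]+.04)),step=18);a=mv(G((-.29,c[1],.28)),a,28);a=mv(G((-.29,-.10,.10)),a,30)
q=np.array(o['joint_pos']); track(q,[G(w) for w in ((c[0]-.03,c[1],c[2]+.04),(-.29,c[1],.28),(-.29,-.10,.15),(-.22,-.02,.11),(-.195,-.01,.107),(-.125,-.01,.177))],10)
E
```

```text
t 30.27 p [ 0.5539 -0.1011  0.2219] g [ 0.5191 -0.1115  0.2431] op 0.0235 F [-2.7  0.3 -2.7] Mo [-1.12  4.14  0.41]
J [-32.4  -4.4 -30.7 -73.  -43.   10.9]
x [ 0.828  0.246 -0.503] y [-0.464 -0.204 -0.862] z [-0.314  0.948 -0.055]
tilt 59.8 dir 16.5  z az 108.4 zz -0.055
[-0.1453 -0.1371  0.2431] nu~ 52.92581750595706
n 3 row [-15.3  -6.6   1. ]
n 5 row [-19.3  11.7   4. ]
n 7 row [13.6 21.5  6.6]
[ 0.52421985 -0.10544422  0.26196073] cost 7.9e-24 maxcost 7.9e-24 maxdq 1 [-32, -11, -30, -67, -45, 2]
[ 0.41072124 -0.12200187  0.25886073] cost 5.3e-31 maxcost 6.2e-29 maxdq 3 [-52, -16, -35, -65, -62, 10]
[ 0.40536563 -0.08529047  0.12886073] cost 1.1e-25 maxcost 1.9e-17 maxdq 5 [-58, 1, -46, -78, -59, 43]
[0.46308394 0.00397653 0.08886073] cost 2.1e-24 maxcost 2.1e-24 maxdq 3 [-47, 9, -52, -97, -51, 60]
[0.48637852 0.01748069 0.08586073] cost 4.3e-27 maxcost 6.7e-27 maxdq 1 [-43, 11, -51, -102, -49, 62]
[0.55564532 0.02758563 0.15586073] cost 1.6e-23 maxcost 4.7e-21 maxdq 4 [-21, -2, -40, -93, -32, 29]
```

Emit:
arm_command:
  commands: [-8,-4,0,0,0,-15,-7,1,0,0,-15,-7,1,0,0,-16,3,2,0,0,-19,10,4,0,0]

```text
clock: 30.9
tool_pos: [0.4907, -0.1111, 0.2658]
orientation: [-93.7, 30.2, 16.5]
force: [-0.2, -0.4, -3.7]
opening: 0.0232
```

Emit:
arm_command:
  commands: [-19,11,4,1.5,0,-19,11,4,1.5,0,-19,11,4,0,0,-19,11,4,0,0,-10,6,2,0,0]

```text
clock: 31.52
tool_pos: [0.3833, -0.1229, 0.2669]
orientation: [-91.0, 30.2, 16.3]
force: [0.7, -0.3, -3.6]
opening: 0.0235
```

```bash
python3 - <<'E'
from path import *
print(cabg()); a=mv(G((-.285,-.10,.14)),step=28);a=mv(G((-.205,-.025,.105)),a,25)
s=cam('top');t=cam('scene'); import pickle; pickle.dump([s,t,o],open('hold2.pkl','wb'))
g=p-.042*M[:,0]; hd=M[:,0]*[1,1,0]; hd/=np.linalg.norm(hd)
# find bright ring near predictions for nu range in scene (numeric): print predicted px
for nu in(30,40,50,55):
    n=np.radians(nu); e=g+.182*(np.cos(n)*hd+[0,0,np.sin(n)]); print(nu,proj(s,[e])[0].round(1),proj(t,[e])[0].round(1))
E
```

```text
t 31.52 p [ 0.3833 -0.1229  0.2669] g [ 0.3485 -0.1331  0.2881] op 0.0235 F [ 0.7 -0.3 -3.6] Mo [-1.22  4.12 -0.03]
J [-57.  -17.9 -34.5 -63.6 -67.6   7.8]
x [ 0.829  0.243 -0.504] y [-0.478 -0.159 -0.864] z [-0.29   0.957 -0.016]
tilt 59.8 dir 16.3  z az 106.9 zz -0.016
[-0.3172 -0.1339  0.2881]
n 6 row [17.7 18.2  5.2]
n 5 row [19.  -3.2 12.6]
30 [365.5 217.9] [289. 114.]
40 [370.4 225.3] [289.   99.6]
50 [376.1 235.5] [289.2  84.9]
55 [379.2 241.7] [289.4  77.6]
```

```bash
python3 - <<'E'
from h import *
import pickle
s,t,o=pickle.load(open('hold2.pkl','rb')); t0=pickle.load(open('hold.pkl','rb'))[1]; t1=pickle.load(open('scene.pkl','rb'))
G=cv2.cvtColor(t['frame'],6); B=cv2.cvtColor(t1['frame'],6)
print('now'); print(G[60:130:2,278:302:2]); print('empty');print(B[60:130:4,278:302:4])
E
```

```text
now
[[  5  34  62  70  66  70  77 121 133 131 132 132]
 [ 42  45  42  47  46  44  43  78  83  80  79  78]
 [ 78  55  44  45  43  43  45  69  78  76  78  79]
 [ 66  42  37  40  40  39  39  49  60  62  64  64]
 [ 90  54   6  15  13  17  13  29 108 120 112 108]
 [ 81  61  42  42  37  40  38  32 109 121  98  95]
 [ 43  54  73  72  70  69  92  79  45  50  46  44]
 [ 70  72  65  80 102  99 127  99  53  60  62  58]
 [ 90  87  62  97 161 161 163 112  75  88  91  90]
 [ 90  90  84 101 156 155 158 125 100  98  90  91]
 [ 89  89  89  90 109 123 139 144 138 124  99  90]
 [ 89  88  89  85  79  87 108 120 111  99  91  90]
 [ 89  87  88  90 118  74  81  99  79  52  66  90]
 [ 89  88  89  89 132 121  43  43  44  42  59  89]
 [ 87  89  90  88 120 158  56  40  44  43  49  89]
 [ 89  89  89  86 124 184  99  41  45  41  45 106]
 [ 90  89  89  88 131 190 140  47  42  43  42  92]
 [ 89  89  90  88 131 190 171  66  42  46  42  65]
 [ 89  90  89  88 112 149 138  55  43  45  43  47]
 [ 89  88  87  87  85  78  65  36  42  42  44  41]
 [ 88  84  86  84  87  97  77  54  47  48  44  43]
 [ 90  84  87  83  86 110
[... 482 characters left out ...]
7]
 [ 93  92  91 142 151 152 140 130 129 127 126 127]
 [ 93  91  91 140 152 149 132 129 129 127 127 127]
 [ 94  92  91 135 148 141 129 130 129 127 124 117]
 [ 92  92  93 102 108 101  97  95  92  89  91  76]]
empty
[[144 145 147 147 150 151]
 [149 153 151 151 150 150]
 [152 154 151 152 154 155]
 [152 152 155 156 156 156]
 [153 152 151 152 152 154]
 [150 150 153 152 149 153]
 [152 151 152 145 139 154]
 [152 153 149 150 152 153]
 [145 153 153 153 155 155]
 [100 145 147 153 155 156]
 [ 90  80  79  80  79  76]
 [ 80  78  79  79  78  80]
 [ 79  77  79  78  77  78]
 [ 80  78  79  79  78  77]
 [ 79  79  77  79  76  77]
 [ 79  78  79  81  83  85]
 [ 87  87  88  92  90  87]
 [156 156 153 145 130 107]]
```

```bash
python3 - <<'E' | grep -v "^[tJx]"
from path import *
a=mv(G((-.28,-.10,.14)),step=28);a=mv(G((-.22,-.005,.10)),a,25)
q=np.array(o['joint_pos']); track(q,[G((-.28,-.10,.14)),G((-.22,-.005,.10)),G((-.115,-.005,.165))])
E
```

```text
n 6 row [18.4 17.7  5.1]
n 5 row [16.6 -0.7 17.1]
[ 0.4152919  -0.08399364  0.11884065] cost 2.0e-20 maxcost 2.0e-20 maxdq 2 [-58, 3, -46, -80, -57, 43]
[0.46094961 0.01867268 0.07884065] cost 1.3e-23 maxcost 7.2e-18 maxdq 1 [-48, 13, -54, -101, -52, 65]
[0.56484982 0.03383008 0.14384065] cost 9.1e-19 maxcost 1.6e-18 maxdq 2 [-22, 1, -41, -98, -33, 32]
```

Emit:
arm_command:
  commands: [10,10,3,0,0,18,18,5,0,0,18,18,5,0,0,18,18,5,0,0,18,18,5,0,0]

```text
clock: 32.25
tool_pos: [0.4074, -0.0936, 0.1505]
orientation: [-91.6, 30.3, 16.0]
force: [-0.2, -0.6, -3.8]
opening: 0.0232
```

Emit:
arm_command:
  commands: [18,14,8,0,0,17,4,16,0,0,17,-1,17,0,0,17,-1,17,0,0,10,-1,10,0,0]

```text
clock: 32.88
tool_pos: [0.4462, -0.0085, 0.0873]
orientation: [-91.3, 31.0, 16.0]
force: [0.2, 0.6, -3.6]
opening: 0.0235
```

```bash
python3 - <<'E'
from path import *
print(cabg())
s=cam('top');t=cam('scene'); import pickle; pickle.dump([s,t,o],open('hold3.pkl','wb'))
A=cv2.resize(s['frame'][110:250,260:360],None,fx=4,fy=4,interpolation=2)
B=cv2.resize(t['frame'][90:230,230:330],None,fx=4,fy=4,interpolation=2)
cv2.imwrite('pics/i.png',np.hstack([A,B]))
g=p-.042*M[:,0]; hd=M[:,0]*[1,1,0]; hd/=np.linalg.norm(hd)
for nu in(30,40,50,55):
    n=np.radians(nu); e=g+.182*(np.cos(n)*hd+[0,0,np.sin(n)]); print(nu,proj(s,[e])[0].round(1),proj(t,[e])[0].round(1))
E
```

```text
t 32.88 p [ 0.4462 -0.0085  0.0873] g [ 0.4116 -0.0184  0.1089] op 0.0235 F [ 0.2  0.6 -3.6] Mo [-1.15  3.97 -0.03]
J [-48.9   7.4 -51.8 -93.5 -51.1  54.7]
x [ 0.823  0.237 -0.516] y [-0.489 -0.165 -0.857] z [-0.288  0.958 -0.02 ]
tilt 59.0 dir 16.0  z az 106.7 zz -0.020
[-0.2383 -0.0296  0.1089]
30 [309.  201.9] [327.8 194.9]
40 [311.  207.3] [328.2 182.7]
50 [313.8 214.9] [328.7 169.7]
55 [315.4 219.6] [328.9 163. ]
```

View pics/i.png

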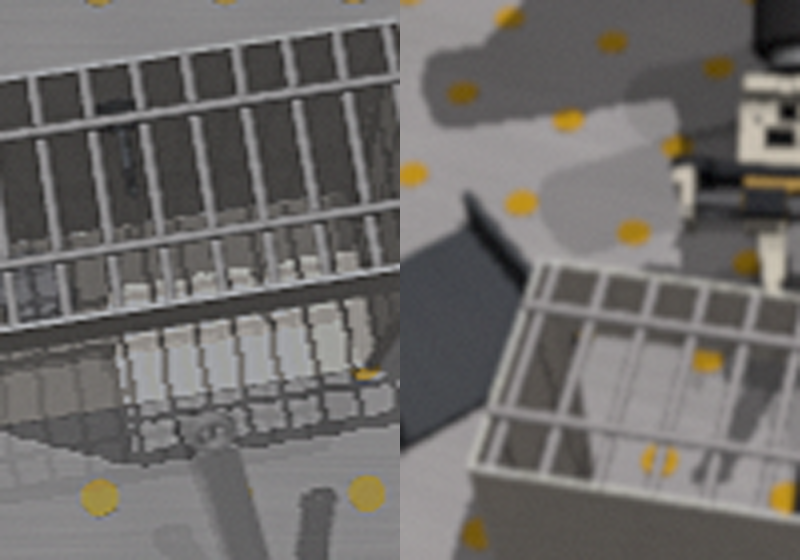

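The top view shows the eye ring at (313,217.5), just in front of the header. That fits nose-up ≈52° with the eye ~3 mm toward +y of the finger plane. I'll enter low under the header in small rows.

Emit:
arm_command:
  commands: [10,-5,4,0,0,15,-8,6,0,0,15,-8,6,0,0,12,-8,3,0,0,11,-9,-2,0,0]

```text
clock: 33.6
tool_pos: [0.5118, 0.0291, 0.083]
orientation: [-91.3, 31.6, 16.1]
force: [-0.5, -0.0, -2.6]
opening: 0.0237
```

Emit:
arm_command:
  commands: [11,-9,-2,0,0,11,-9,-2,0,0,6,-5,-1,0,0,0,0,0,0,0]

```text
clock: 34.1
tool_pos: [0.549, 0.0351, 0.0869]
orientation: [-91.4, 31.8, 16.1]
force: [-0.5, 0.1, -3.1]
opening: 0.0235
```

```bash
cat > w.py <<'E'
from path import *
import pickle
s3,t3,o3=pickle.load(open('hold3.pkl','rb')); M3=R.from_euler('xyz',o3['orientation'],degrees=True).as_matrix(); g3=np.array(o3['tool_pos'])-.042*M3[:,0]
hd=M3[:,0]*[1,1,0]; hd/=np.linalg.norm(hd); n=np.radians(52.5)
rel=M3.T@(.182*(np.cos(n)*hd+np.array([0,0,np.sin(n)]))+.0035*M3[:,2]+.042*-M3[:,0])
e=p+M@rel; ec=Cz.T@(e-C0); print('eye now cab (if stuck)',ec.round(4),'top px pred',proj(s3,[e]).round(1))
def seq(W):
    a=ec
    for w in W:
        v=np.array(w)-a; print(w,'total row',d(Cz@v),'len %.0f mm'%(1000*np.linalg.norm(v))); a=np.array(w)
print('unit cabx,y,z 10mm',d(Cz@[.01,0,0]),d(Cz@[0,.01,0]),d([0,0,.01]))
E
python3 - <<'E'
from w import *
seq([(-.03,.012,.262),(-.03,.012,.306),(.001,.012,.306),(.015,.012,.282),(.022,.012,.268)])
E
```

```text
t 34.1 p [0.549  0.0351 0.0869] g [0.5147 0.0252 0.109 ] op 0.0235 F [-0.5  0.1 -3.1] Mo [-1.16  4.02 -0.02]
J [ -30.7   10.4  -45.7 -107.   -40.4   52.6]
x [ 0.817  0.236 -0.527] y [-0.499 -0.17  -0.85 ] z [-0.29   0.957 -0.021]
tilt 58.2 dir 16.1  z az 106.8 zz -0.021
eye now cab (if stuck) [-0.0189  0.0178  0.2519] top px pred [[293.7 174.2]]
unit cabx,y,z 10mm [ 8.4 -5.2 -1.5] [ 1.2 -1.   9.9] [-5.3 -8.5 -0.2]
(-0.03, 0.012, 0.262) total row [-15.4  -2.3  -4.3] len 16 mm
(-0.03, 0.012, 0.306) total row [-23.2 -37.4  -0.9] len 44 mm
(0.001, 0.012, 0.306) total row [ 26.1 -16.1  -4.6] len 31 mm
(0.015, 0.012, 0.282) total row [24.4 13.1 -1.6] len 28 mm
(0.022, 0.012, 0.268) total row [13.3  8.3 -0.7] len 16 mm
```

Emit:
arm_command:
  commands: [-8,-1,-2,0,0,-8,-1,-2,0,0,-6,-9,0,0,0,-6,-9,0,0,0,-6,-9,0,0,0]

```text
clock: 34.72
tool_pos: [0.5321, 0.0278, 0.1265]
orientation: [-91.1, 32.2, 16.2]
force: [-0.1, -0.4, -3.3]
opening: 0.0235
```

Emit:
arm_command:
  commands: [-6,-9,0,0,0,-3,-5,0,0,0,9,-5,-2,0,0,9,-6,-2,0,0,8,-5,-1,0,0]

```text
clock: 35.35
tool_pos: [0.5612, 0.033, 0.1422]
orientation: [-91.1, 32.3, 16.3]
force: [0.9, -0.3, -3.4]
opening: 0.0235
```

Emit:
arm_command:
  commands: [0,0,0,0,0]

```text
clock: 35.48
tool_pos: [0.5618, 0.033, 0.1414]
orientation: [-91.0, 32.3, 16.3]
force: [-0.9, 0.5, -4.1]
opening: 0.0234
```

```bash
python3 - <<'E'
from w import *
seq([(.001,.012,.306),(.015,.012,.282),(.024,.012,.268)])
L=.182
for nu in(55,60,65,70,74):
    m=np.radians(nu); gg=np.array([.026-L*np.cos(m)*.99,.012-.0035-L*np.cos(m)*.134,.266-L*np.sin(m)]); print(nu,gg.round(4),'tool row from nu 52.5',d(Cz@(gg-np.array([.026-L*np.cos(n)*.99,.0085-L*np.cos(n)*.134,.266-L*np.sin(n)]))))
s=cam('top'); x,y=proj(s,[e])[0].round().astype(int); import pickle; pickle.dump(s,open('tip.pkl','wb'))
print('pred',x,y,'tip px',proj(s,[cab((.009,.012,.292))])); print(cv2.cvtColor(s['frame'],6)[y-14:y+12,x-12:x+13])
E
```

```text
t 35.48 p [0.5618 0.033  0.1414] g [0.5277 0.023  0.1638] op 0.0234 F [-0.9  0.5 -4.1] Mo [-1.17  4.05  0.02]
J [-17.7  -0.5 -39.1 -92.4 -28.2  23.5]
x [ 0.811  0.237 -0.535] y [-0.508 -0.167 -0.845] z [-0.29   0.957 -0.015]
tilt 57.7 dir 16.3  z az 106.9 zz -0.015
eye now cab (if stuck) [-0.0048  0.0131  0.3056] top px pred [[293.7 162.2]]
unit cabx,y,z 10mm [ 8.4 -5.3 -1.5] [ 1.2 -0.9  9.9] [-5.3 -8.4 -0.1]
(0.001, 0.012, 0.306) total row [ 4.5 -3.3 -1.9] len 6 mm
(0.015, 0.012, 0.282) total row [24.6 12.9 -1.7] len 28 mm
(0.024, 0.012, 0.268) total row [15.   7.1 -1.1] len 17 mm
55 [-0.0773 -0.0055  0.1169] tool row from nu 52.5 [ 7.9  0.5 -0. ]
60 [-0.0641 -0.0037  0.1084] tool row from nu 52.5 [23.8  0.6 -0.1]
65 [-0.0501 -0.0018  0.1011] tool row from nu 52.5 [39.6 -0.7 -0.2]
70 [-0.0356  0.0002  0.095 ] tool row from nu 52.5 [55.2 -3.4 -0.3]
74 [-0.0237  0.0018  0.0911] tool row from nu 52.5 [67.5 -6.6 -0.4]
pred 294 162 tip px [[293.53306777 157.93024746]]
[[ 73 147 144  93  63  64  66  66  72  78  59  60  64  71 144 149  96  62
   70  69  70  69  68  67  69]
 [ 70 143 146  9
[... 1909 characters left out ...]
06 112  94  80  78  94 107 101  86 139
  145  94  93  88  78  97  93]
 [104 110 108  92 145 146 106  80  85  98  94  81  70  92 100  98  78 133
  134  98 102 124 143 152 151]
 [104 106 104  79 134 144 100  98 131 111 104  84  73  85 106 120 136 142
  145 152 159 166 164 158 151]
 [103 104 103  81 131 133  93 101 120 128 140 152 154 154 163 163 160 154
  140 126 123 116 102  86  80]
 [ 98 109 123 144 146 144 151 161 166 164 158 154 140 129 120 113  99  73
   71  59  74  86  77  72 101]
 [152 161 165 163 153 140 130 125 116 104  91  80  66  57  56  87  92  97
  152 148 116 107  92  77  97]
 [125 117 114  96  77  74  66  54  48  93 110  99  78  61  57  77  95  90
  144 148 107 100  91  77 101]]
```

The top view shows the hole centre at about (292.7,162.5) and the hook tip at (292,155). Allowing for the cabinet's yaw they line up within 1 mm, so I'll go 6 mm forward and then down along the prong.

Emit:
arm_command:
  commands: [3,-2,1,0,0,3,-2,0,0,0,4,2,0,0,0,6,3,0,0,0,6,3,0,0,0]

```text
clock: 36.15
tool_pos: [0.5784, 0.0388, 0.1266]
orientation: [-91.1, 32.2, 16.3]
force: [0.8, -0.3, -0.1]
opening: 0.0237
```

Emit:
arm_command:
  commands: [6,3,0,0,0,6,3,-1,0,0,6,3,0,0,0,6,3,-1,0,0,5,2,0,0,0]

```text
clock: 36.78
tool_pos: [0.6, 0.0399, 0.101]
orientation: [-91.3, 31.9, 16.0]
force: [1.1, 0.3, 1.0]
opening: 0.0236
```

```bash
cat > chk.py <<'E'
from w import *
s=cam('top'); x,y=proj(s,[e])[0].round().astype(int)
print('pred',x,y,proj(s,[e]).round(1),'tip px',proj(s,[cab((.009,.0145,.292))]),'bend',proj(s,[cab((.022,.0145,.27))])); print(cv2.cvtColor(s['frame'],6)[y-13:y+14,x-9:x+10])
print('cabg',cabg())
E
python3 chk.py
```

```text
t 36.77 p [0.6    0.0399 0.101 ] g [0.5657 0.03   0.1231] op 0.0236 F [1.1 0.3 1. ] Mo [-0.55  1.89  0.1 ]
J [ -23.6   10.2  -39.6 -106.4  -34.4   44.5]
x [ 0.816  0.235 -0.528] y [-0.501 -0.167 -0.849] z [-0.287  0.958 -0.019]
tilt 58.1 dir 16.0  z az 106.7 zz -0.019
eye now cab (if stuck) [0.0326 0.0146 0.2659] top px pred [[291.5 151.6]]
unit cabx,y,z 10mm [ 8.4 -5.2 -1.5] [ 1.1 -0.9  9.9] [-5.3 -8.5 -0.2]
pred 291 152 [[291.5 151.6]] tip px [[292.44855311 158.0953784 ]] bend [[292.09652043 155.38362336]]
[[134 124 125 150 161 157 158 167 170 168 160 144 130 124 116 108  95  77
   64]
 [161 165 166 161 155 143 130 122 115 103  88  62  49  70  70  63  63  65
   68]
 [123 113 103  93  70  49  51  60  50  40  40  35  73 154 151  97  64  70
   69]
 [ 69  77  49  32  40  40  47  56  68  55  44  48  68 147 152  98  63  68
   71]
 [149 157  99  56  63  58  53  70  83  65  64  69  59 140 152  98  63  68
   70]
 [140 155 102  63  68  69  69  68  76  60  56  62  55 129 153 111  68  69
   72]
 [129 152 111  65  65  67  69  63  73  56  48  63  60 126 153 121  76  68
   72]
 [125 154 123  74  
[... 932 characters left out ...]
2 127 152 121
   80]
 [ 67  58 128 151 116  92 103  94  85  80  61  54  66  79  63 129 160 144
   96]
 [ 69  59 124 153 131 103  99 106 116 115 100  78  73  80  64 105 158 146
   92]
 [ 71  68  98 154 143  86  75  97 105  93  86  86 107  92  63  70 147 151
   95]
 [ 73  68  79 147 146  88  73 111 128 116  87  73  89  84  69  66 142 152
   96]
 [ 72  70  69 146 149  94  56  89  88  93  96  98  96 101  95  65 137 153
  104]
 [ 73  71  56 137 154 103  63  99 104  97  96  95  94  98  94  57 122 151
  113]
 [ 70  72  56 129 153 110  67  73  92  97  96  96  93  98 101  74 120 158
  128]
 [ 72  70  61 126 155 121  75  59  88 100  96  97  94  96 102  89 100 155
  145]]
cabg [-0.0788 -0.0038  0.1231]
```

The picture numbers show the ring around the dark prong: the tip is inside the hole at rows 15–18, and the hole centre is at the bend. About 5 N now rests on the hook, so it is engaged. Next I'll lower the head along an arc about the hook.

Emit:
arm_command:
  commands: [8,0,0,0,0,9,0,0,0,0,9,-1,0,0,0,9,-1,0,0,0,9,-2,0,0,0]

```text
clock: 37.45
tool_pos: [0.6406, 0.0516, 0.0796]
orientation: [-91.3, 31.9, 16.0]
force: [-0.8, -1.1, 0.6]
opening: 0.0237
```

Emit:
arm_command:
  commands: [9,-2,0,0,0,8,-3,0,0,0,5,-2,0,0,0,0,0,0,0,0]

```text
clock: 37.95
tool_pos: [0.6636, 0.0587, 0.0726]
orientation: [-91.2, 31.9, 16.1]
force: [-1.4, -0.5, 0.5]
opening: 0.0233
```

```bash
python3 - <<'E'
from w import *
c=cabg(); print('cabg',c)
for ex in(.022,.026,.032): v=np.array([ex,.0145,.2655])-c; print(ex,'nu',np.degrees(np.arctan2(v[2],np.hypot(v[0],v[1]))).round(1),np.linalg.norm(v).round(4))
s=cam('top'); x,y=292,155; print(cv2.cvtColor(s['frame'],6)[y-14:y+14,x-8:x+9])
q=np.array(o['joint_pos']); track(q,[p-.05*M[:,0],p-.16*M[:,0]],8)
E
```

```text
t 37.95 p [0.6636 0.0587 0.0726] g [0.6294 0.0489 0.0948] op 0.0233 F [-1.4 -0.5  0.5] Mo [-0.72  2.68 -0.02]
J [ -21.1   18.8  -36.  -115.7  -34.7   53.4]
x [ 0.815  0.235 -0.529] y [-0.502 -0.167 -0.848] z [-0.288  0.958 -0.018]
tilt 58.1 dir 16.1  z az 106.7 zz -0.018
eye now cab (if stuck) [0.0985 0.0241 0.2373] top px pred [[284.2 130. ]]
unit cabx,y,z 10mm [ 8.4 -5.2 -1.5] [ 1.1 -0.9  9.9] [-5.3 -8.5 -0.2]
cabg [-0.0131  0.0056  0.0948]
0.022 nu 78.0 0.1745
0.026 nu 76.8 0.1753
0.032 nu 74.9 0.1768
[[109  95  73  49  49  62  48  44  43  37  71 155 156 100  67  72  72]
 [ 51  33  36  37  51  54  69  56  43  49  71 150 153 100  62  72  71]
 [101  58  65  63  54  76  87  63  61  70  58 142 156 105  64  75  72]
 [107  64  70  68  71  71  80  61  58  66  56 131 154 110  71  69  73]
 [114  68  68  68  73  67  71  57  48  63  61 131 157 125  77  70  73]
 [124  76  66  71  72  64  74  59  49  66  61 126 162 142  89  68  72]
 [144  89  64  68  70  65  77  82  59  60  63  95 153 151  98  67  73]
 [149  94  67  67  67  68  75  79  60  59  65  78 148 155  98  61  71]
 [152  95  66  71  68 
[... 901 characters left out ...]
 [ 71 147 153  96  63  71  69  72  64  67  70  67  59  54 141 156 106]
 [ 59 140 156 104  66  67  67  67  68  66  63  71  61  44 126 156 116]
 [ 56 132 155 113  70  69  65  69  69  70  67  68  60  50 124 163 133]
 [ 60 130 157 123  75  73  68  67  66  68  69  67  65  58  94 160 148]
 [ 62 132 165 142  87  63  68  67  66  64  67  66  66  61  76 150 148]
 [ 89  97 157 150 102  84  85  74  65  65  65  68  70  56  60 147 154]
 [112  95 148 153 102  77  76  65  64  62  63  64  55  58  53 137 138]]
[0.62285062 0.04699469 0.09902912] cost 2.3e-23 maxcost 2.3e-23 maxdq 1 [-21, 12, -38, -108, -33, 45]
[0.53315874 0.02116628 0.15723788] cost 1.7e-24 maxcost 1.7e-24 maxdq 5 [-18, -5, -41, -87, -28, 17]
```

Nose-up is now ~77°, about 13° from plumb, with the ring on the hook and forces near zero. I'll open the fingers, back out along the tool axis and let it settle.

Emit:
arm_command:
  commands: [0,0,0,0,50,0,0,0,0,55,0,0,0,0,55,0,0,0,0,55,0,0,0,0,55]

```text
clock: 38.62
tool_pos: [0.6635, 0.0585, 0.0738]
orientation: [-91.3, 31.9, 16.0]
force: [0.1, 0.7, -0.3]
opening: 0.0478
```

Emit:
arm_command:
  commands: [-10,0,0,0,55,-20,0,0,0,55,-30,0,0,0,55,-30,0,0,0,55,-30,0,0,0,55]

```text
clock: 39.25
tool_pos: [0.5611, 0.0283, 0.1372]
orientation: [-91.1, 32.1, 16.0]
force: [-0.5, 1.3, -0.6]
opening: 0.0483
```

Emit:
arm_command:
  commands: [-30,0,0,0,55,-20,0,0,0,55,-10,0,0,0,55,0,0,0,0,55,0,0,0,0,55]

```text
clock: 39.88
tool_pos: [0.5082, 0.0128, 0.1741]
orientation: [-91.5, 31.7, 15.8]
force: [0.9, -0.7, 0.2]
opening: 0.048
```

Emit:
arm_command:
  commands: [0,0,0,0,55,0,0,0,0,55,0,0,0,0,55,0,0,0,0,55,0,0,0,0,55]

```text
clock: 40.5
tool_pos: [0.5085, 0.0124, 0.1721]
orientation: [-91.3, 31.9, 15.8]
force: [0.4, 0.5, 0.1]
opening: 0.0482
```

Emit:
arm_command:
  commands: [0,0,0,0,55,0,0,0,0,55,0,0,0,0,55,0,0,0,0,55,0,0,0,0,55]

```text
clock: 41.12
tool_pos: [0.5084, 0.0125, 0.1722]
orientation: [-91.3, 31.9, 15.8]
force: [0.2, 0.1, 0.8]
opening: 0.048
```

Emit:
arm_command:
  commands: [0,0,0,0,55,0,0,0,0,55,0,0,0,0,55,0,0,0,0,55,0,0,0,0,55]

```text
clock: 41.75
tool_pos: [0.5085, 0.0125, 0.1722]
orientation: [-91.3, 31.9, 15.8]
force: [0.3, 0.4, 0.7]
opening: 0.0482
```

Emit:
arm_command:
  commands: [0,0,0,0,55,0,0,0,0,55,0,0,0,0,55,0,0,0,0,55,0,0,0,0,55]

```text
clock: 42.38
tool_pos: [0.5085, 0.0125, 0.1722]
orientation: [-91.3, 31.9, 15.8]
force: [-0.4, -0.1, 0.3]
opening: 0.0482
```

Emit:
arm_command:
  commands: [0,0,0,0,55,0,0,0,0,55,0,0,0,0,55,0,0,0,0,55,0,0,0,0,55]

```text
clock: 43.0
tool_pos: [0.5085, 0.0125, 0.1722]
orientation: [-91.3, 31.9, 15.8]
force: [-0.8, -1.1, 0.7]
opening: 0.0482
```

Emit:
arm_command:
  commands: [0,0,0,0,55,0,0,0,0,55,0,0,0,0,55,0,0,0,0,55,0,0,0,0,55]

```text
clock: 43.62
tool_pos: [0.5085, 0.0125, 0.1722]
orientation: [-91.3, 31.9, 15.8]
force: [-0.4, 0.4, -0.5]
opening: 0.0484
```

Emit:
arm_command:
  commands: [0,0,0,0,55,0,0,0,0,55,0,0,0,0,55,0,0,0,0,55,0,0,0,0,55]

```text
clock: 44.25
tool_pos: [0.5085, 0.0125, 0.1722]
orientation: [-91.3, 31.9, 15.8]
force: [0.3, 0.6, -0.3]
opening: 0.0482
```

```bash
python3 - <<'E'
from w import *
print(cabg())
F=[cam('top')['frame'] for i in range(10)]
r=F[0][120:215,255:330].astype(int)
for f in F[1:]: D=abs(f[120:215,255:330].astype(int)-r).max(2); print((D>20).sum(),end=' ')
s=cam('top'); print(proj(s,[cab((.022,.0145,.266)),cab((.03,.0145,.03)),cab((.022,.0145,.07))]).round(0).tolist())
x,y=292,155; print(cv2.cvtColor(s['frame'],6)[y-14:y+22,x-8:x+9])
E
```

```text
t 44.25 p [0.5085 0.0125 0.1722] g [0.4742 0.0028 0.1944] op 0.0482 F [ 0.3  0.6 -0.3] Mo [-0.78  2.74 -0.03]
J [-15.4 -10.7 -41.7 -79.9 -26.6   7.8]
x [ 0.817  0.231 -0.528] y [-0.502 -0.166 -0.849] z [-0.284  0.959 -0.02 ]
tilt 58.1 dir 15.8  z az 106.5 zz -0.020
eye now cab (if stuck) [-0.0619  0.0006  0.3371] top px pred [[302.8 183. ]]
unit cabx,y,z 10mm [ 8.4 -5.2 -1.4] [ 1.1 -0.9  9.9] [-5.3 -8.5 -0.2]
[-0.1733 -0.0176  0.1944]
2 4 5 16 26 40 44 45 43 [[292.0, 156.0], [296.0, 176.0], [296.0, 175.0]]
[[ 96  88  68  43  48  56  47  40  37  33  66 146 145  90  63  65  66]
 [ 46  32  32  35  46  55  60  54  43  43  65 140 145  93  57  67  69]
 [ 94  54  57  53  52  70  79  60  59  67  58 131 146  97  60  67  66]
 [ 99  60  66  66  66  66  73  53  50  62  50 125 145 104  63  65  67]
 [106  61  61  63  63  61  70  53  46  57  54 121 148 115  66  66  66]
 [118  73  61  63  65  61  67  58  48  59  55 116 152 133  87  64  68]
 [134  84  60  67  63  60  73  76  56  59  55  87 144 143  92  61  65]
 [138  88  61  63  60  63  65  72  53  57  58  70 139 144  90  60  65]
 [144  90  57  65  6
[... 1268 characters left out ...]
146 139  95  80  69  57  57  58  59  56  53  50  57 137 141]
 [104  89 140 144  92  76  71  56  54  56  52  55  49  50  51 128 130]
 [101  76 132 142  93  70  68  57  59  59  62  74  87 109 135 140 141]
 [ 99  78 126 132  90  92 113 118 138 152 153 156 161 163 158 149 135]
 [119 140 141 141 147 155 165 164 156 151 138 126 119 112  95  74  67]
 [160 158 149 133 127 121 113 102  90  71  53  48  49  45  49  78 150]
 [109  98  71  70  65  50  57  66  55  50  55  57  55  52  53  61 138]
 [ 92 100  92 145 145  94  73 132 106  54  57  55  57  57  63  53 133]
 [101 103  84 139 145  92  75 112 100  65  56  56  51  52  57  42 119]
 [102 104  70 128 145  93  47  47  51  58  66  68  73  76  75  77 120]]
```

The ring shows edge-on, a thin bright line just behind the bend, so the spanner hangs on the hook. Only small changes remain, so I'll let it settle further, check and hand in.

Emit:
arm_command:
  commands: [-10,0,0,0,55,0,0,0,0,55,0,0,0,0,55,0,0,0,0,55,0,0,0,0,55]

```text
clock: 45.42
tool_pos: [0.5006, 0.0104, 0.1771]
orientation: [-91.3, 31.9, 15.8]
force: [1.1, 0.7, -0.2]
opening: 0.0484
```

Emit:
arm_command:
  commands: [0,0,0,0,55,0,0,0,0,55,0,0,0,0,55,0,0,0,0,55,0,0,0,0,55]

```text
clock: 46.05
tool_pos: [0.5007, 0.0103, 0.1768]
orientation: [-91.3, 31.9, 15.8]
force: [-0.1, -0.3, 0.1]
opening: 0.0482
```

Emit:
arm_command:
  commands: [0,0,0,0,55,0,0,0,0,55,0,0,0,0,55,0,0,0,0,55,0,0,0,0,55]

```text
clock: 46.68
tool_pos: [0.5007, 0.0103, 0.1769]
orientation: [-91.3, 31.9, 15.8]
force: [1.1, 0.1, -0.8]
opening: 0.048
```

Emit:
arm_command:
  commands: [0,0,0,0,55,0,0,0,0,55,0,0,0,0,55,0,0,0,0,55,0,0,0,0,55]

```text
clock: 47.3
tool_pos: [0.5007, 0.0103, 0.1768]
orientation: [-91.3, 31.9, 15.8]
force: [-0.2, -0.3, 0.4]
opening: 0.0484
```

Emit:
arm_command:
  commands: [0,0,0,0,55,0,0,0,0,55,0,0,0,0,55,0,0,0,0,55,0,0,0,0,55]

```text
clock: 47.92
tool_pos: [0.5007, 0.0103, 0.1768]
orientation: [-91.3, 31.9, 15.8]
force: [-0.4, -0.2, 0.1]
opening: 0.0486
```

Emit:
arm_command:
  commands: [0,0,0,0,55,0,0,0,0,55,0,0,0,0,55,0,0,0,0,55,0,0,0,0,55]

```text
clock: 48.55
tool_pos: [0.5006, 0.0104, 0.1768]
orientation: [-91.3, 31.9, 15.8]
force: [0.3, -0.1, 0.0]
opening: 0.0482
```

Emit:
arm_command:
  commands: [0,0,0,0,55,0,0,0,0,55,0,0,0,0,55,0,0,0,0,55,0,0,0,0,55]

```text
clock: 49.18
tool_pos: [0.5007, 0.0103, 0.1769]
orientation: [-91.3, 31.9, 15.8]
force: [-0.1, 0.0, 0.1]
opening: 0.0483
```

Emit:
arm_command:
  commands: [0,0,0,0,55,0,0,0,0,55,0,0,0,0,55,0,0,0,0,55,0,0,0,0,55]

```text
clock: 49.8
tool_pos: [0.5006, 0.0103, 0.1768]
orientation: [-91.3, 31.9, 15.8]
force: [0.3, 0.3, 0.1]
opening: 0.0484
```

Emit:
arm_command:
  commands: [0,0,0,0,55,0,0,0,0,55,0,0,0,0,55,0,0,0,0,55,0,0,0,0,55]

```text
clock: 50.42
tool_pos: [0.5007, 0.0103, 0.1768]
orientation: [-91.3, 31.9, 15.8]
force: [0.5, -0.0, 0.7]
opening: 0.0483
```

Emit:
arm_command:
  commands: [0,0,0,0,55,0,0,0,0,55,0,0,0,0,55,0,0,0,0,55,0,0,0,0,55]

```text
clock: 51.05
tool_pos: [0.5007, 0.0103, 0.1769]
orientation: [-91.3, 31.9, 15.8]
force: [-0.4, 0.6, -0.7]
opening: 0.0481
```

Emit:
arm_command:
  commands: [0,0,0,0,55,0,0,0,0,55,0,0,0,0,55,0,0,0,0,55,0,0,0,0,55]

```text
clock: 51.68
tool_pos: [0.5007, 0.0103, 0.1769]
orientation: [-91.3, 31.9, 15.8]
force: [0.2, -0.1, -0.2]
opening: 0.0483
```

Emit:
arm_command:
  commands: [0,0,0,0,55,0,0,0,0,55,0,0,0,0,55,0,0,0,0,55,0,0,0,0,55]

```text
clock: 52.3
tool_pos: [0.5007, 0.0103, 0.1768]
orientation: [-91.3, 31.9, 15.8]
force: [0.2, 0.2, -0.3]
opening: 0.0482
```

```bash
python3 - <<'E'
from w import *
import pickle
c=[cam('top') for i in range(8)]; F=[x['frame'][120:215,255:330].astype(int) for x in c]
print('changed px',[int((abs(f-F[0]).max(2)>20).sum()) for f in F[1:]])
f0=pickle.load(open('top.pkl','rb'))['frame']; f=c[-1]['frame']
for n,(r0,r1,c0,c1) in dict(square=(145,190,385,425),clamp=(210,305,150,200),tin=(170,190,262,285)).items():
    print(n,int((abs(f[r0:r1,c0:c1].astype(int)-f0[r0:r1,c0:c1]).max(2)>40).sum()))
print(cv2.cvtColor(f,6)[160:168,286:300] if 0 else cv2.cvtColor(f,6)[148:158,284:301])
close_job()
E
```

```text
t 52.3 p [0.5007 0.0103 0.1768] g [0.4664 0.0006 0.1991] op 0.0482 F [ 0.2  0.2 -0.3] Mo [-0.73  2.74  0.03]
J [-14.1 -12.4 -42.1 -77.4 -25.7   4.2]
x [ 0.817  0.231 -0.529] y [-0.503 -0.165 -0.849] z [-0.284  0.959 -0.019]
tilt 58.1 dir 15.8  z az 106.5 zz -0.019
eye now cab (if stuck) [-0.0698 -0.0005  0.3417] top px pred [[303.9 186.1]]
unit cabx,y,z 10mm [ 8.4 -5.2 -1.4] [ 1.1 -0.9  9.9] [-5.3 -8.5 -0.2]
changed px [0, 0, 0, 0, 0, 0, 0]
square 0
clamp 0
tin 0
[[137  86  60  63  59  58  67  74  52  55  59  68 139 144  92  59  66]
 [142  88  58  65  63  69  79  82  64  64  74  67 131 143  94  57  67]
 [144  92  59  87 102 139 152 116  84 119 121  87 124 144 104  63  64]
 [145 100  93 125 141 147 115  90  86  78  80  66 121 144 115  69  63]
 [148 111 112  94  78  86  85  82  80  75  70  54 119 153 132  85  62]
 [152 129  87  67  64  63  63  57  47  46  54  47  86 145 140  89  55]
 [146 138  86  52  52  60  56  50  47  44  66  58  62 139 144  91  54]
 [140 143  87  51  60  71  82  61  40  42  57  59  59 134 144  94  57]
 [137 144  93  55  64  64  59  47  46  51  50  51  44 124 143 100  59]
 [131 145 100  60  54  52  58  51  58  71  61  52  46 119 147 116  73]]
the job is handed in; nothing more can be done
```

The spanner hangs by its eye on the cabinet hook, released and still, and I handed the job in at about 52.7 s.

**How it went:**
- **Tilting:** The moves can't tilt the tool, so I tilted it by pushing against the arm's reach limit. I set the spanner nose-up by resting it lightly (about 4–7 N) on the cabinet's top front edge.
- **Hanging:** I brought the eye in under the header and slid it down the hook's prong with about 5 N. I lowered the head to about 13° from plumb before letting go.

**Last checks:**
- Seven top-camera frames in a row showed no change around the spanner. The eye ring is edge-on just behind the bend.
- The camera regions for the tin, square and clamp are unchanged from the start.
- The wrist force is zero within noise, and the hand is backed out with the fingers open.

**What disagreed or is uncertain:**
- **Missed first grasp:** the real fingertips sit about 25 mm behind the reported tool point. I corrected for this and the second grasp held.
- **Slip in the fingers:** the spanner sagged about 45° during the tilting moves, far more than the degree or two stated, so I had to raise it again.
- **Limits brushed early on:** one reading showed about 169 N at the wrist in free air, from braking against the reach limit. Joint 3 read 71.8° against its 71.71° limit, and joint 6 read -173.7° against its -173.66° limit. I can't tell whether the judge counts any of these.
- **Hanging angle:** I judged it only from the edge-on ring and the lack of motion, not by measuring it directly.

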